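# Lock the hold-down bar over the cups on the shaker

### The arm

A 6-joint arm with a two-finger parallel gripper is mounted at the origin on a cart in front of the work surface, level with it; the furniture and walls round the work are solid. World frame = base frame: x ahead of the robot, y to its left, z up, the work surface at z = 0. Lengths are in m, angles in rad, forces in N, time in s.
With the tool pointing down it reaches from about 0.35 to 0.85 m from the base axis. Payload 8.1 kg.
Tool frame: the origin (TCP) lies at the very end of the fingers, on their centre line; the grasp point (between the pads) lies 19 mm behind it; z points along the fingers, y is the direction in which the jaws open and shut (so a half turn about z gives the same grasp; the last joint's range is limited). The gripper opens to 93 mm and grips with 3 to 60 N. Pads are 15 mm wide; open, the fingers measure 128 mm over their backs; the gripper's body (75 mm by 188 mm) begins 65 mm behind the grasp point.
Start: joints at [-1.231, 0.13, 1.488, -0, 1.523, -0.085], TCP at [0.247, -0.547, 0.219] pointing down, gripper open.
Joint ranges: [-2.96, 2.96], [-0.89, 2.26], [0.02, 2.5], [-1.34, 4.48], [0, 2.73], [-2.66, 2.66]. Speed limits (rad/s): [2.39, 2.39, 2.79, 3.14, 3.14, 3.14].

### API

Orientations are given as a rotation vector (axis times angle).
In Python, from plant import robot gives the robot as it stands.
- The arm moves only by the shell command python3 -m pendant 'ROWS' [OPENING] [FORCE]. ROWS is JSON, a list of rows, each an object with "delta_pos": the shift along the tool's x, y, z in m, a list of three; "spin": the turn about the tool's z in rad. In form: [{"delta_pos": [dx, dy, dz], "spin": spin}, ...]. A call has 1 to 10 rows; each row is the pose to reach, as a shift and turn from the pose measured when the call began, along the tool's axes at that moment; what a row does not reach only later rows make up. A row lasts 1/10 s, in which the tool goes at most 50 mm and 8.59 degrees, less where a joint would pass 70% of its speed; a pose out of reach is approached as far as the arm can. A call with a gripper value outside its range is refused whole. OPENING is the closure, from -1 (fully open) to 1 (shut), set as the call begins (- or left out, the last holds). The fingers move at their own pace and stop on an object; FORCE is the grip in N (left out, the last holds). Time passes only in rows, so rows that repeat a pose let the fingers close. It gives the time, the measured TCP pose, the force and the opening at its end, in the units of the state.
- robot.read_state(): the state, without advancing time (a new reading comes with each control period).
- robot.read_camera(name): name is "scene" or "top" or "wrist"; returns a dict with "color" (384x512x3 uint8, blue, green, red), "camera_matrix" (3x3 intrinsics, pixels), "R" (3x3) and "t" (3): a world point X has camera coordinates R X + t. Camera axes: x right, y down, z forward; pixel columns grow to the right and rows downward; lengths in m; the calibration is good to about 2 mm. A picture is of the moment at which its call begins. There is no depth.
- robot.close_job(): hands the job in, once; it reports no verdict.
Trained networks look in the newest picture that a camera, given by its name, has taken for a name from the list of things; names that differ only in an ending like _2 or _b are one class to them, and where a whole thing is asked for, a point or a joint stands for the part that bears it (a point fixed in the world has none). Each returns a list of dicts, best first, with "score" (0 to 1); they miss things now and then, are a little off and sometimes report something else, mostly with a low value. They report only what shows in the picture. A call takes as long as a camera call.
- robot.outline_of(camera, label): "mask" (384x512 bool, what is visible of it).
- robot.mark_of(camera, label): "location" ([x, y, z] in m, in the coordinates of the camera as it stood for that picture, good to about 4 mm: a listed point, or the origin of a listed thing).
The state is a dict: "t": time; "q": joint angles; "dq": joint speeds; "joint_torque": joint torques, N m; "tool_pos": TCP position; "orientation": TCP orientation; "force": force on the tool from outside, world axes, zero at the start; "wrist_torque": the same for the moment, N m; "opening": finger opening in m.
Only numpy, scipy, OpenCV 4.12 (cv2) and the standard library are available. Lean on these libraries where they do the work, as an engineer would, in place of code of your own. Each camera call takes 0.05 s, during which the arm holds its last target.

### The job

Secure the three specimen cups on the shaker for a run: put the loose hold-down bar over their lids by hooking its open jaw onto the shaker's cross rod with the other end raised, then swing it down until its drilled lug sits right down in the fork. Then push the headed locking pin from the front through the fork and the lug until its collar is home against the fork, and let go; leave the cups standing in their nests.

Things in the scene. Friction and masses are not known exactly. Their poses are not given: they have to be found in the camera images.
- shaker: White bench shaker, fixed. Origin: under its centre at bench level; x from its front panel (robot side) to its back, y to its left, z up. Housing 128 x 246 mm (x, y), platform 116 x 304 mm, platform top 64 mm up. Three cups in a row at y = -64, 0, 64 mm in a nest plate; lid tops 134 mm up. Cross rod at y = -126 mm, fork at y = +122 mm, both at x = 0.
- rod (a point): Mid-point of the shaker's fixed level steel cross rod (right-hand end): 10 mm diameter, along the shaker's x, 31 mm free length between two upright cheeks 24 mm long in y that rise 10 mm above its axis. Axis 140 mm above the bench. Axes parallel to the shaker's.
- fork_mouth (a point): Centre of the pin hole in the front face of the steel fork (left-hand end), 140 mm above the bench; the pin enters here along the shaker's +x. Axes as the shaker's. Two cheeks, each 6 mm thick, 42 mm long in y, 18 mm apart (30 mm over all), with a 14 mm round hole. Flared lips on top, 166 mm above the bench.
- fork_mid (a point): Point on the fork's hole axis half-way between its cheeks, 15 mm behind fork_mouth; the lug's hole centre comes here. The lug rests on a floor 16 mm below this point. A web closes the fork's left (outer) end 21 mm from this point; its right end, towards the cups, is open.
- bar_grip (a point): Grip point of the loose hold-down bar (about 0.2 kg, 275 mm long), in its upright black handle (14 mm wide in x, 46 mm long in y) near the balance point. 52 mm above the bar's underside (feet of jaw and lug, on which it lies level at the start), 13 mm below the handle's top, 19 mm above its foot. Bar axes: y from jaw to lug, x across, z up; parallel to the shaker's when home.
- bar_jaw (a point): Rod seat in the jaw at the bar's -y end; meets rod when home. 126 mm from the handle, 16 mm above the underside (36 mm below bar_grip). The slot is 13 mm high, 24 mm wide, open to -y, flared to about 20 mm at its mouth 10 mm before this point, closed 7.5 mm behind it. It slides on along the bar's own -y with the lug end raised 0.3 to 0.5 rad; the rod is then the pivot.
- bar_lug (a point): Centre of the 17.5 mm round hole (along x) in the lug at the bar's +y end, 122 mm from the handle, 16 mm above the underside. Lug 12 mm thick in x, 30 mm long in y (play in the fork 3 mm each side in x, 6 mm to the web). The flat bar is 24 mm wide, 21 to 29 mm above the underside; a rubber pad below it reaches down to 12 mm and clears the lids by 2 mm when home.
- pin_head (a point): Centre of the black square head (32 mm long, 20 x 20 mm) of the loose locking pin (about 70 g), lying on the bench before the shaker, centre 10 mm up. x points along the pin from head to tip. Beyond the head: a steel collar 19 mm wide, 4 mm thick, then a round steel shank of 12 mm, 44 mm long, its last 10 mm tapering to a 5 mm nose.
- pin_seat (a point): Front face of the pin's collar on the pin's axis, 20 mm ahead of pin_head along its x; the tip is 44 mm further. It meets fork_mouth when the pin is home.
- cup_left: The left (white lid) of the three clear screw-top specimen cups in the shaker's nests, 61 mm wide, 70 mm high; origin at the centre of its base, z up. It stays where it is.
- cup_mid: The middle (orange lid) of the three clear screw-top specimen cups in the shaker's nests, 61 mm wide, 70 mm high; origin at the centre of its base, z up. It stays where it is.
- cup_right: The right (red lid) of the three clear screw-top specimen cups in the shaker's nests, 61 mm wide, 70 mm high; origin at the centre of its base, z up. It stays where it is.

How it is judged:
By the outcome, as a careful person would: the job done as asked, in the order asked, and still so for the second after the job is handed in, with the robot touching nothing.
It also fails if it takes over 64 s, if anything falls off the work surface, if the arm or the gripper's body presses on something with over 40 N, if the wrist force passes 120 N, or if a joint passes its speed limit or range.

## Working session

There is one attempt and no reset: what is moved stays moved. The work goes in short steps, Python scripts to look and compute and a shell command to move; the robot and the scene stay as the last step left them, time stands still between calls to the robot, and variables do not carry over. Pictures are saved under pics/ and viewed, and the job is handed in when it is done.

```bash
ls; mkdir -p pics
cat > h.py <<'E'
import numpy as np, cv2
from plant import robot
from scipy.spatial.transform import Rotation as Rot
def snap(n,f=None):
    c=robot.read_camera(n)
    if f: cv2.imwrite('pics/'+f,c['color'])
    return c
def mark(c,n,l):
    out=[]
    for m in robot.mark_of(n,l)[:2]:
        p=np.array(m['location']); out.append((round(float(m['score']),2),np.round(c['R'].T@(p-c['t']),4)))
    return out
E
python3 - <<'E'
from h import *
print(robot.read_state())
for n in ['scene','top','wrist']:
    c=snap(n,n+'0.png')
    print(n,np.round(c['camera_matrix'],1).tolist(),np.round(-c['R'].T@c['t'],3))
    for l in ['shaker','rod','fork_mouth','fork_mid','bar_grip','bar_jaw','bar_lug','pin_head','pin_seat','cup_left','cup_mid','cup_right']:
        print(l,mark(c,n,l))
E
```

```text
pics
{'t': 0.0, 'q': array([-1.23138409e+00,  1.31149715e-01,  1.48927498e+00, -3.11011840e-05,
        1.52298810e+00, -8.54392550e-02]), 'dq': array([ 4.90454189e-04, -1.42758106e-03,  5.53174942e-05,  4.00362233e-04,
        1.35119782e-03, -1.84303144e-03]), 'joint_torque': array([ 6.58323188e-05, -5.59848797e+01, -4.91749871e+01,  7.67670991e-02,
        3.59538943e-02, -1.57915438e-04]), 'tool_pos': array([ 0.24711035, -0.54612972,  0.21759665]), 'orientation': array([-3.06921550e+00, -6.61969936e-01,  4.10255695e-04]), 'force': array([-0.30888315,  0.3842812 ,  0.84141785]), 'wrist_torque': array([-0.06238036,  0.01696813,  0.01346127]), 'opening': 0.09286067141468352}
scene [[464.6, 0.0, 251.2], [0.0, 464.6, 193.4], [0.0, 0.0, 1.0]] [-0.32  -0.754  1.139]
shaker [(0.79, array([ 0.5672, -0.2944,  0.0022]))]
rod [(0.63, array([ 0.3734, -0.339 ,  0.0132])), (0.34, array([0.5454, 0.1506, 0.0188]))]
fork_mouth []
fork_mid []
bar_grip [(0.45, array([0.5455, 0.1507, 0.0191]))]
bar_jaw [(0.87, array([ 0.4643, -0.0903,  0.0218]))]
bar_lug [(0.7, array([0.546, 0.151, 0.02 ]))]
pin_head
[... 594 characters left out ...]
0.0281, 0.053 ]))]
bar_jaw [(0.86, array([ 0.4648, -0.083 ,  0.0134]))]
bar_lug [(0.68, array([0.5433, 0.1481, 0.0133]))]
pin_head [(0.45, array([ 0.3734, -0.339 ,  0.0118]))]
pin_seat [(0.55, array([ 0.3817, -0.3196,  0.0085]))]
cup_left [(0.73, array([ 0.5694, -0.2319,  0.066 ]))]
cup_mid [(0.7, array([ 0.5653, -0.2936,  0.0593]))]
cup_right [(0.85, array([ 0.5638, -0.3583,  0.0607]))]
wrist [[264.8, 0.0, 253.0], [0.0, 264.8, 191.3], [0.0, 0.0, 1.0]] [ 0.315 -0.516  0.385]
shaker []
rod []
fork_mouth []
fork_mid []
bar_grip []
bar_jaw []
bar_lug []
pin_head [(0.89, array([ 0.371 , -0.338 ,  0.0086]))]
pin_seat []
cup_left [(0.47, array([ 0.3724, -0.3365,  0.0081]))]
cup_mid []
cup_right []
```

View pics/scene0.png

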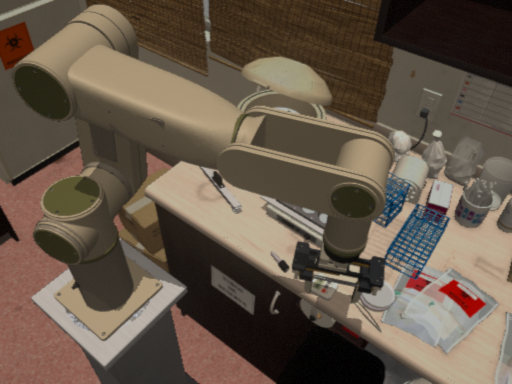

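View pics/top0.png

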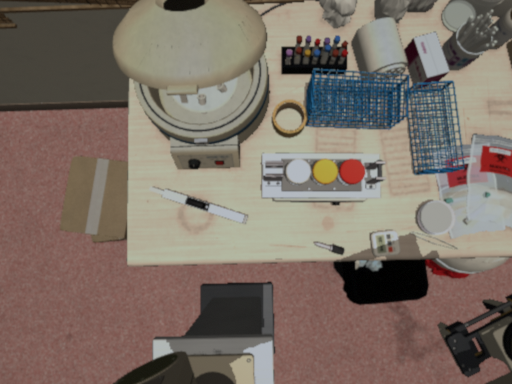

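View pics/wrist0.png

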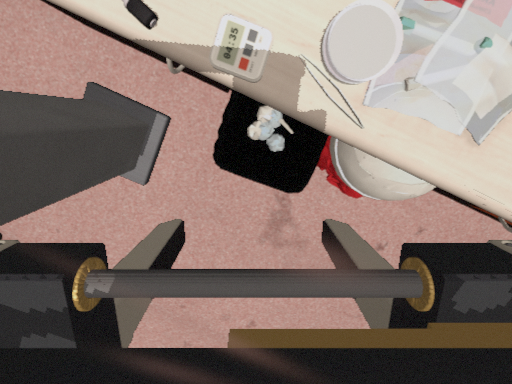

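The top picture shows the shaker with its cups at (321,172), the bar at (200,205) and the pin at (330,247). The arm blocks the scene camera. I'll move towards the bar and measure again there.

```bash
cat >> h.py <<'E'
def pose():
    s=robot.read_state(); return s, np.array(s['tool_pos']), Rot.from_rotvec(s['orientation']).as_matrix()
def goto(tx,yang=None):
    # target world TCP, target world angle of tool y
    s,p,R=pose(); d=R.T@(np.array(tx)-p)
    cur=np.arctan2(R[1,1],R[0,1]); sp=0 if yang is None else (cur-yang+np.pi)%(2*np.pi)-np.pi
    print('t',s['t'],'delta',np.round(d,4),'spin',round(sp,4),'cur yang',round(cur,4),'pos',np.round(p,4),'F',np.round(s['force'],1),'open',round(s['opening'],4),'tilt',np.round(R[:,2],3))
E
python3 -c "
from h import *
goto([0.44,0.0,0.24],-0.328)"
```

```text
t 1.95 delta [ 0.4009 -0.4187 -0.0214] spin -0.818 cur yang -1.146 pos [ 0.2473 -0.5467  0.2186] F [ 0.1 -0.1 -0.4] open 0.0926 tilt [ 0.  0. -1.]
```

```bash
python3 -m pendant '[{"delta_pos":[0.4,-0.419,-0.02],"spin":-0.818},{"delta_pos":[0.4,-0.419,-0.02],"spin":-0.818},{"delta_pos":[0.4,-0.419,-0.02],"spin":-0.818},{"delta_pos":[0.4,-0.419,-0.02],"spin":-0.818},{"delta_pos":[0.4,-0.419,-0.02],"spin":-0.818},{"delta_pos":[0.4,-0.419,-0.02],"spin":-0.818},{"delta_pos":[0.4,-0.419,-0.02],"spin":-0.818},{"delta_pos":[0.4,-0.419,-0.02],"spin":-0.818},{"delta_pos":[0.4,-0.419,-0.02],"spin":-0.818},{"delta_pos":[0.4,-0.419,-0.02],"spin":-0.818}]' -1 20
python3 -c "
from h import *
goto([0.44,0.0,0.24],-0.328)"
```

```text
t: 2.95
tool_pos: [0.413, -0.0732, 0.2364]
orientation: [2.554, 1.828, 0.001]
force: [0.6, -0.7, 0.2]
opening: 0.0929
t 2.95 delta [ 0.078   0.0019 -0.0036] spin -0.0003 cur yang -0.3283 pos [ 0.413  -0.0732  0.2364] F [ 0.6 -0.7  0.2] open 0.0929 tilt [ 0.001 -0.    -1.   ]
```

Run:
```python
from h import *
for n,ls in [('wrist',['bar_grip','bar_jaw','bar_lug']),('scene',['rod','fork_mouth','fork_mid','bar_grip','bar_jaw','bar_lug','pin_head','pin_seat','cup_left','cup_right'])]:
    c=snap(n,n+'1.png')
    for l in ls: print(n,l,mark(c,n,l))
```

```text
wrist bar_grip [(0.71, array([ 0.5542, -0.1756,  0.139 ])), (0.68, array([0.5048, 0.0312, 0.0526]))]
wrist bar_jaw [(0.89, array([ 0.4642, -0.0884,  0.0149]))]
wrist bar_lug [(0.71, array([ 0.3686, -0.3417,  0.0083]))]
scene rod [(0.74, array([ 0.5698, -0.294 ,  0.0051])), (0.2, array([ 0.5646, -0.2934,  0.063 ]))]
scene fork_mouth [(0.56, array([ 0.5564, -0.174 ,  0.1427]))]
scene fork_mid [(0.9, array([ 0.5668, -0.1731,  0.1438])), (0.61, array([ 0.4637, -0.0901,  0.0245]))]
scene bar_grip [(0.76, array([0.5051, 0.0363, 0.054 ]))]
scene bar_jaw [(0.8, array([ 0.4611, -0.0859,  0.0198]))]
scene bar_lug [(0.82, array([0.5462, 0.1486, 0.0179]))]
scene pin_head [(0.7, array([ 0.3711, -0.3385,  0.0146]))]
scene pin_seat [(0.7, array([ 0.3782, -0.3164,  0.0108]))]
scene cup_left [(0.69, array([ 0.5651, -0.2315,  0.0661]))]
scene cup_right [(0.71, array([ 0.5629, -0.3598,  0.0656]))]
```

View pics/scene1.png

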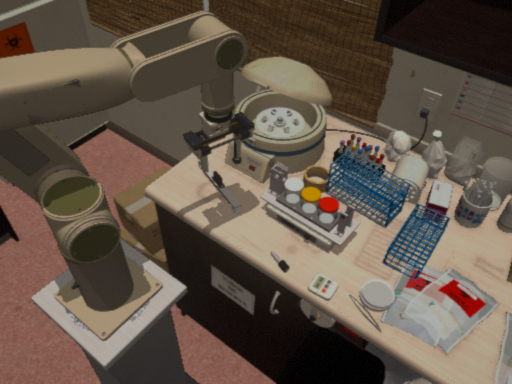

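View pics/wrist1.png

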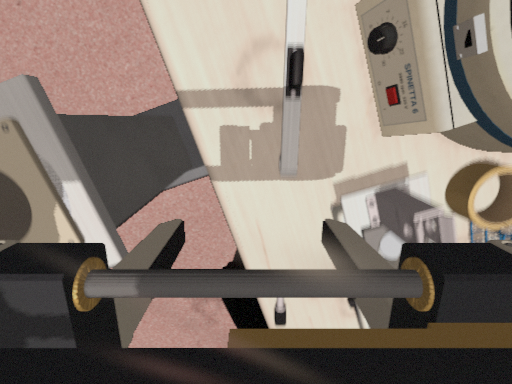

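```bash
cat >> h.py <<'E'
def bp(c,uv,z):
    K=c['camera_matrix']; C=-c['R'].T@c['t']
    uv=np.atleast_2d(np.array(uv,float)); d=(np.linalg.inv(K)@np.c_[uv,np.ones(len(uv))].T).T@c['R']
    return C+d*((z-C[2])/d[:,2])[:,None]
def maskaxis(c,n,l,z):
    m=robot.outline_of(n,l)
    if not m: return None
    v,u=np.nonzero(m[0]['mask']); P=bp(c,np.c_[u,v],z)[:,:2]
    mu=P.mean(0); w,V=np.linalg.eigh(np.cov((P-mu).T)); a=V[:,1]; 
    if a[1]<0:a=-a
    pr=(P-mu)@a
    return round(m[0]['score'],2),len(P),np.round(mu,4),'ang-90',round(np.arctan2(a[1],a[0])-np.pi/2,4),'ext',np.round([pr.min(),pr.max()],4)
E
python3 - <<'E'
from h import *
c=snap('wrist'); print('R',np.round(c['R'],3))
print(bp(c,[[288,172],[290,120],[297,10]],0.027))
print(maskaxis(c,'wrist','bar_jaw',0.027))
c=snap('top','top1.png')
print(maskaxis(c,'top','bar_jaw',0.027))
print(maskaxis(c,'top','pin_head',0.012))
print(maskaxis(c,'top','shaker',0.064))
im=c['color'];x=cv2.resize(im[140:270,150:400],None,fx=3.2,fy=3.2,interpolation=cv2.INTER_CUBIC);cv2.imwrite('pics/top1z.png',x)
E
```

```text
R [[ 0.946 -0.324  0.   ]
 [-0.312 -0.912  0.267]
 [-0.086 -0.252 -0.964]]
[[ 0.46046396 -0.09268646  0.027     ]
 [ 0.48406238 -0.02429058  0.027     ]
 [ 0.53011551  0.09869309  0.027     ]]
(0.71, 3383, array([0.4978, 0.013 ]), 'ang-90', np.float64(-0.3428), 'ext', array([-0.1195,  0.1024]))
(0.7, 236, array([0.5198, 0.0561]), 'ang-90', np.float64(-0.3291), 'ext', array([-0.0711,  0.064 ]))
(0.58, 167, array([ 0.3782, -0.321 ]), 'ang-90', np.float64(-0.3174), 'ext', array([-0.034 ,  0.0435]))
(0.96, 4228, array([ 0.5562, -0.2922]), 'ang-90', np.float64(-0.0307), 'ext', array([-0.1665,  0.1513]))
```

View pics/top1z.png

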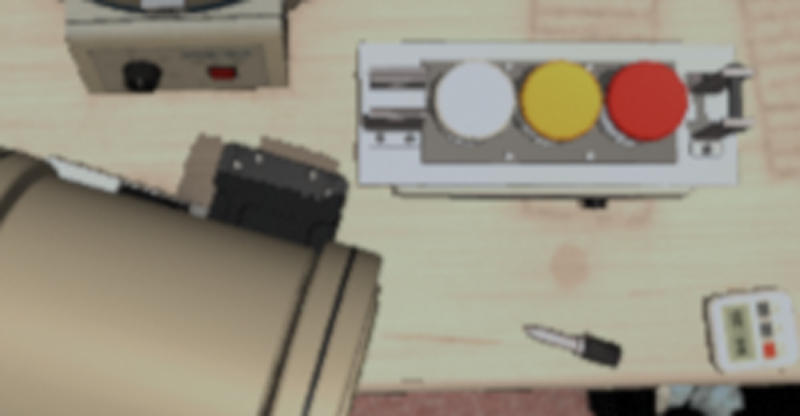

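```bash
python3 -c "
from h import *
goto([0.5045,0.032,0.037],-0.33)"
```

```text
t 4.0 delta [0.131  0.0524 0.1989] spin 0.0021 cur yang -0.3279 pos [ 0.4127 -0.0751  0.2359] F [-0.1  0.   0.1] open 0.0931 tilt [ 0. -0. -1.]
```

```bash
python3 -m pendant '[{"delta_pos":[0.05,0.02,0.04],"spin":0},{"delta_pos":[0.09,0.04,0.07],"spin":0.002},{"delta_pos":[0.131,0.052,0.1],"spin":0.002},{"delta_pos":[0.131,0.052,0.12],"spin":0.002},{"delta_pos":[0.131,0.052,0.14],"spin":0.002},{"delta_pos":[0.131,0.052,0.14],"spin":0.002}]' -1 20
python3 - <<'E'
from h import *
goto([0.5045,0.032,0.037],-0.33)
c=snap('wrist','wrist2.png')
for l in ['bar_grip']: print(l,mark(c,'wrist',l))
E
```

```text
t: 4.6
tool_pos: [0.5014, 0.033, 0.092]
orientation: [-2.551, -1.826, 0.009]
force: [-0.4, -0.0, -0.9]
opening: 0.0927
t 4.6 delta [0.0002 0.0036 0.055 ] spin 0.0016 cur yang -0.3284 pos [0.5014 0.033  0.092 ] F [-0.4 -0.  -0.9] open 0.0927 tilt [-0.007  0.    -1.   ]
bar_grip []
```

View pics/wrist2.png

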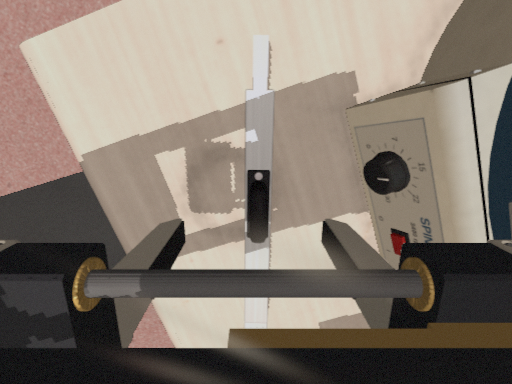

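Run:
```python
from h import *
c=snap('wrist')
P=bp(c,[[259,172],[259,242],[259,207]],0.065);print(P)
print(bp(c,[[260,40],[259,92],[258,320]],0.029))
s,p,R=pose()
K=c['camera_matrix'];X=c['R']@p+c['t'];print((K@X/X[2])[:2])
```

```text
[[0.51979125 0.06352949 0.065     ]
 [0.50126349 0.00841198 0.065     ]
 [0.51087227 0.03699678 0.065     ]]
[[ 0.55274841  0.15666736  0.029     ]
 [ 0.53970574  0.12034488  0.029     ]
 [ 0.46654118 -0.09399302  0.029     ]]
[253.89354409 231.96312117]
```

```bash
python3 -c "
from h import *
goto([0.508,0.034,0.037],-0.33)"
```

```text
t 4.75 delta [0.003  0.0023 0.0602] spin -0.0002 cur yang -0.3302 pos [0.5048 0.0319 0.0972] F [0.4 0.5 0. ] open 0.0934 tilt [ 0.001 -0.    -1.   ]
```

```bash
python3 -m pendant '[{"delta_pos":[0.003,0.002,0.03],"spin":0},{"delta_pos":[0.003,0.002,0.05],"spin":0},{"delta_pos":[0.003,0.002,0.06],"spin":0},{"delta_pos":[0.003,0.002,0.06],"spin":0}]' -1 15
python3 -m pendant '[{"delta_pos":[0,0,0],"spin":0},{"delta_pos":[0,0,0],"spin":0},{"delta_pos":[0,0,0],"spin":0},{"delta_pos":[0,0,0],"spin":0},{"delta_pos":[0,0,0],"spin":0},{"delta_pos":[0,0,0],"spin":0},{"delta_pos":[0,0,0],"spin":0}]' 1 15
python3 - <<'E'
from h import *
goto([0.508,0.034,0.037],-0.33)
c=snap('wrist','wrist3.png');c=snap('scene','scene3.png')
cv2.imwrite('pics/scene3z.png',cv2.resize(c['color'][80:280,140:400],None,fx=3,fy=3,interpolation=cv2.INTER_CUBIC))
E
```

```text
t: 5.15
tool_pos: [0.5074, 0.0337, 0.0372]
orientation: [2.557, 1.825, 0.001]
force: [-0.3, 0.1, -0.4]
opening: 0.0927
t: 5.85
tool_pos: [0.5074, 0.0337, 0.0372]
orientation: [2.556, 1.825, 0.001]
force: [0.0, -0.3, -0.4]
opening: 0.0416
t 5.85 delta [0.0004 0.0005 0.0002] spin -0.0008 cur yang -0.3308 pos [0.5074 0.0337 0.0372] F [ 0.  -0.3 -0.4] open 0.0416 tilt [ 0.001 -0.    -1.   ]
```

View pics/wrist3.png

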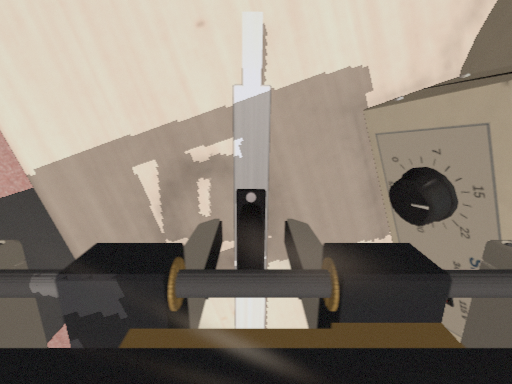

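View pics/scene3z.png

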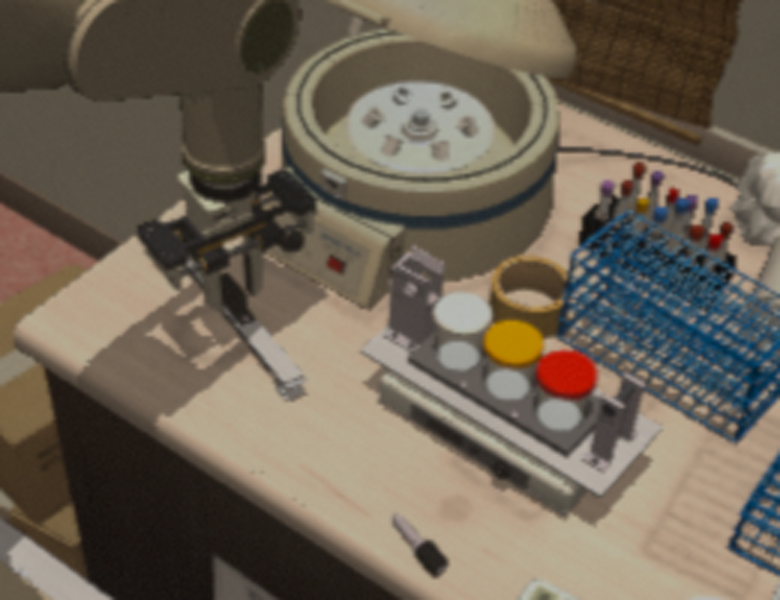

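```bash
python3 -m pendant '[{"delta_pos":[0,0,0],"spin":0},{"delta_pos":[0,0,0],"spin":0},{"delta_pos":[0,0,0],"spin":0},{"delta_pos":[0,0,0],"spin":0},{"delta_pos":[0,0,0],"spin":0},{"delta_pos":[0,0,0],"spin":0}]' 1 15
python3 - <<'E'
from h import *
goto([0.508,0.034,0.037],-0.33)
c=snap('wrist','wrist4.png');s,p,R=pose()
for uv,z in [([251,190],.065),([253,12],.029),([252,85],.029)]:
    print(np.round((R.T@(bp(c,uv,z)[0]-p)),4))
E
```

```text
t: 6.55
tool_pos: [0.5073, 0.0338, 0.037]
orientation: [2.557, 1.825, 0.001]
force: [-0.6, 0.5, -1.6]
opening: 0.0137
t 6.55 delta [0.0005 0.0006 0.    ] spin -0.0008 cur yang -0.3308 pos [0.5073 0.0338 0.037 ] F [-0.6  0.5 -1.6] open 0.0137 tilt [ 0. -0. -1.]
[ 0.0367 -0.0008 -0.0279]
[0.133  0.0003 0.0081]
[ 0.0938 -0.0003  0.0081]
```

View pics/wrist4.png

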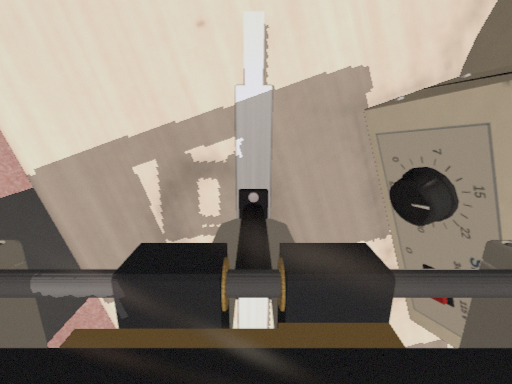

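```bash
python3 -m pendant '[{"delta_pos":[0,0,-0.03],"spin":0},{"delta_pos":[0,0,-0.08],"spin":0},{"delta_pos":[0,0,-0.13],"spin":0},{"delta_pos":[0,0,-0.18],"spin":0},{"delta_pos":[0,0,-0.21],"spin":0},{"delta_pos":[0,0,-0.21],"spin":0}]' 1 15
python3 - <<'E'
from h import *
goto([0.427,-0.172,0.23],-np.pi/2)
c=snap('wrist','wrist5.png');c=snap('scene','scene5.png')
for l in ['bar_grip','bar_jaw','bar_lug']: print(mark(c,'scene',l))
E
```

```text
t: 7.2
tool_pos: [0.51, 0.0337, 0.2533]
orientation: [2.552, 1.822, 0.013]
force: [0.1, -0.4, -0.9]
opening: 0.014
t 7.2 delta [-0.2216 -0.0119  0.0225] spin 1.24 cur yang -0.3308 pos [0.51   0.0337 0.2533] F [ 0.1 -0.4 -0.9] open 0.014 tilt [ 0.01 -0.   -1.  ]
[(0.95, array([0.5044, 0.0338, 0.2701]))]
[(0.6, array([ 0.4687, -0.0867,  0.2309]))]
[(0.81, array([0.5463, 0.1474, 0.2317])), (0.56, array([ 0.5632, -0.2291,  0.0646]))]
```

View pics/scene5.png

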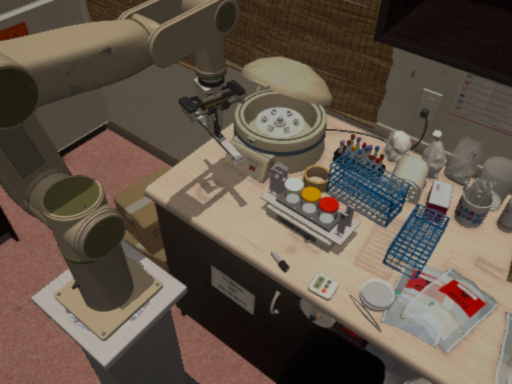

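The bar is held level. Next I'll carry it over so the lug sits across the fork's front lip, to tilt it in the grip.

```bash
python3 -m pendant '[{"delta_pos":[-0.05,-0.003,0],"spin":0.15},{"delta_pos":[-0.09,-0.005,0],"spin":0.3},{"delta_pos":[-0.13,-0.007,0],"spin":0.45},{"delta_pos":[-0.16,-0.01,0],"spin":0.6},{"delta_pos":[-0.19,-0.012,0],"spin":0.75},{"delta_pos":[-0.222,-0.012,0],"spin":0.9},{"delta_pos":[-0.222,-0.012,0.01],"spin":1.05},{"delta_pos":[-0.222,-0.012,0.022],"spin":1.2},{"delta_pos":[-0.222,-0.012,0.022],"spin":1.24},{"delta_pos":[-0.222,-0.012,0.022],"spin":1.24}]' 1 15
python3 - <<'E'
from h import *
goto([0.427,-0.172,0.203],-np.pi/2)
c=snap('top','top6.png');print(mark(c,'top','fork_mid'),mark(c,'top','bar_lug'))
cv2.imwrite('pics/top6z.png',cv2.resize(c['color'][130:290,180:400],None,fx=3.5,fy=3.5,interpolation=cv2.INTER_CUBIC))
c=snap('scene','scene6.png')
for l in ['bar_grip','bar_jaw','bar_lug']: print(mark(c,'scene',l))
cv2.imwrite('pics/scene6z.png',cv2.resize(c['color'][80:280,140:400],None,fx=3,fy=3,interpolation=cv2.INTER_CUBIC))
E
```

```text
t: 8.45
tool_pos: [0.4212, -0.1718, 0.2205]
orientation: [-3.14, 0.001, 0.011]
force: [0.3, -0.7, -1.7]
opening: 0.014
t 8.45 delta [0.0059 0.0002 0.0174] spin -0.0009 cur yang -1.5717 pos [ 0.4212 -0.1718  0.2205] F [ 0.3 -0.7 -1.7] open 0.014 tilt [-0.007  0.002 -1.   ]
[(0.68, array([ 0.293 , -0.1694,  0.1976]))] [(0.73, array([ 0.5359, -0.1677,  0.1988])), (0.47, array([ 0.5704, -0.1724,  0.1401]))]
[(0.6, array([ 0.4169, -0.1697,  0.2415]))]
[]
[]
```

View pics/scene6z.png

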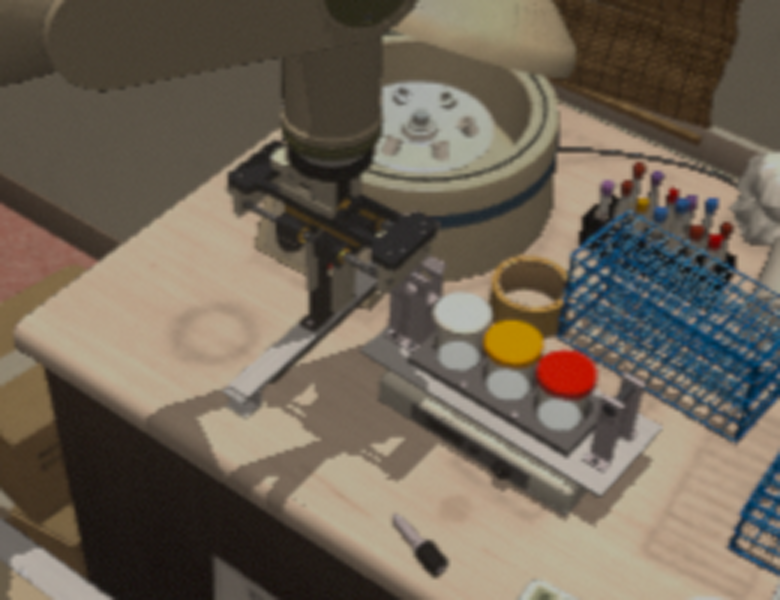

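View pics/top6z.png

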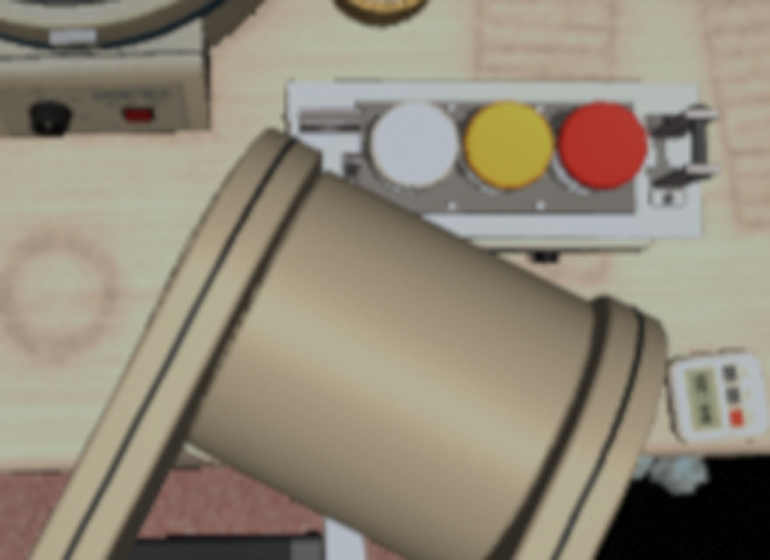

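```bash
python3 -m pendant '[{"delta_pos":[0.005,0,0],"spin":0},{"delta_pos":[0.005,0,0.006],"spin":0},{"delta_pos":[0.005,0,0.012],"spin":0},{"delta_pos":[0.005,0,0.018],"spin":0},{"delta_pos":[0.005,0,0.022],"spin":0},{"delta_pos":[0.005,0,0.026],"spin":0},{"delta_pos":[0.005,0,0.026],"spin":0}]' 1 15
python3 - <<'E'
from h import *
goto([0.427,-0.172,0.157],-np.pi/2)
c=snap('wrist','wrist7.png')
E
```

```text
t: 9.5
tool_pos: [0.4272, -0.1721, 0.1963]
orientation: [-3.141, -0.001, 0.006]
force: [-0.3, -0.3, -1.4]
opening: 0.0139
t 9.5 delta [-0.     -0.0001  0.0393] spin 0.0007 cur yang -1.5701 pos [ 0.4272 -0.1721  0.1963] F [-0.3 -0.3 -1.4] open 0.0139 tilt [-0.004  0.    -1.   ]
```

View pics/wrist7.png

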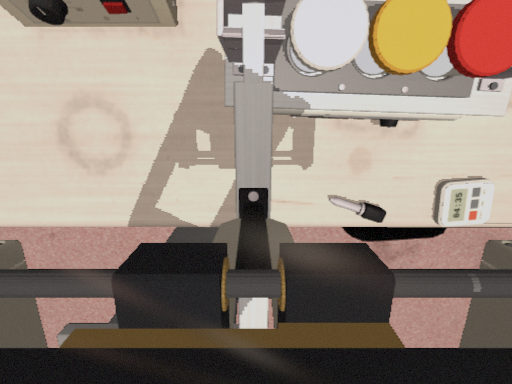

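```bash
python3 -m pendant '[{"delta_pos":[0,0,0.006],"spin":0},{"delta_pos":[0,0,0.012],"spin":0},{"delta_pos":[0,0,0.016],"spin":0},{"delta_pos":[0,0,0.02],"spin":0},{"delta_pos":[0,0,0.02],"spin":0}]' 1 15
python3 - <<'E'
from h import *
goto([0.427,-0.172,0.157],-np.pi/2)
c=snap('wrist','wrist8.png')
c=snap('scene','scene8.png')
for l in ['bar_grip','bar_jaw','bar_lug']: print(mark(c,'scene',l))
cv2.imwrite('pics/scene8z.png',cv2.resize(c['color'][80:280,140:400],None,fx=3,fy=3,interpolation=cv2.INTER_CUBIC))
E
```

```text
t: 10.05
tool_pos: [0.427, -0.172, 0.1758]
orientation: [-3.141, -0.001, 0.007]
force: [0.7, 0.0, -1.1]
opening: 0.0138
t 10.05 delta [0.0001 0.     0.0188] spin 0.0006 cur yang -1.5702 pos [ 0.427  -0.172   0.1758] F [ 0.7  0.  -1.1] open 0.0138 tilt [-0.004  0.001 -1.   ]
[(0.59, array([ 0.4216, -0.1677,  0.1934]))]
[(0.58, array([ 0.3065, -0.1726,  0.1314]))]
[(0.72, array([ 0.5505, -0.1708,  0.1839]))]
```

View pics/wrist8.png

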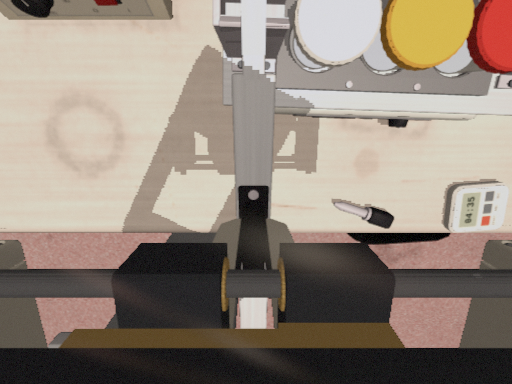

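View pics/scene8z.png

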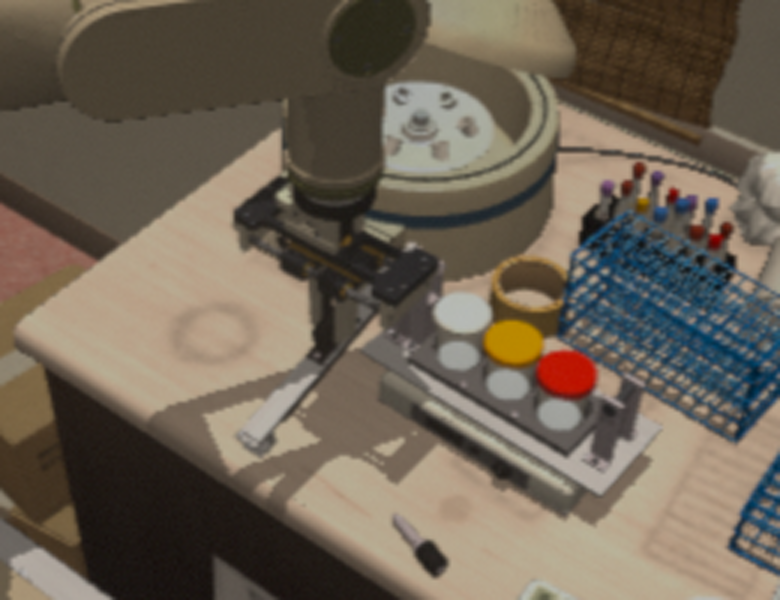

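The lug is resting on the lip, and the bar has pivoted to about 0.21 rad. I'll keep going down.

```bash
python3 -m pendant '[{"delta_pos":[0,0,0.006],"spin":0},{"delta_pos":[0,0,0.012],"spin":0},{"delta_pos":[0,0,0.018],"spin":0},{"delta_pos":[0,0,0.02],"spin":0},{"delta_pos":[0,0,0.02],"spin":0}]' 1 15
python3 - <<'E'
from h import *
goto([0.427,-0.172,0.26],-np.pi/2)
c=snap('scene','scene9.png')
for l in ['bar_grip','bar_jaw','bar_lug']: print(mark(c,'scene',l))
E
```

```text
t: 10.8
tool_pos: [0.427, -0.172, 0.156]
orientation: [-3.141, -0.001, 0.007]
force: [1.0, 0.3, -1.2]
opening: 0.014
t 10.8 delta [-0.0005 -0.     -0.104 ] spin 0.0007 cur yang -1.5701 pos [ 0.427 -0.172  0.156] F [ 1.   0.3 -1.2] open 0.014 tilt [-0.004  0.001 -1.   ]
[(0.78, array([ 0.4242, -0.1678,  0.1767]))]
[(0.95, array([ 0.3182, -0.1705,  0.0909])), (0.52, array([ 0.5651, -0.2326,  0.0639]))]
[(0.91, array([ 0.5513, -0.1718,  0.1836])), (0.7, array([ 0.3791, -0.3153,  0.0121]))]
```

```bash
python3 -m pendant '[{"delta_pos":[0,0,0],"spin":0},{"delta_pos":[0,0,-0.03],"spin":0},{"delta_pos":[0,0,-0.07],"spin":0},{"delta_pos":[0,0,-0.11],"spin":0},{"delta_pos":[0,0,-0.135],"spin":0},{"delta_pos":[0,0,-0.135],"spin":0}]' 1 28
python3 - <<'E'
from h import *
goto([0.5674,-0.267,0.28],-0.026)
c=snap('scene','scene10.png')
for l in ['bar_grip','bar_jaw','bar_lug']: print(mark(c,'scene',l))
E
```

```text
t: 11.6
tool_pos: [0.4298, -0.1731, 0.2967]
orientation: [3.138, 0.002, 0.007]
force: [0.4, -0.8, -1.3]
opening: 0.0138
t 11.6 delta [0.1374 0.094  0.0176] spin -1.5438 cur yang -1.5698 pos [ 0.4298 -0.1731  0.2967] F [ 0.4 -0.8 -1.3] open 0.0138 tilt [ 0.004 -0.004 -1.   ]
[(0.59, array([ 0.4249, -0.1682,  0.3096]))]
[(0.89, array([ 0.3233, -0.1732,  0.2339]))]
[(0.63, array([ 0.5538, -0.1694,  0.3246]))]
```

```bash
python3 -m pendant '[{"delta_pos":[0.02,0.01,0],"spin":-0.14},{"delta_pos":[0.04,0.02,0],"spin":-0.28},{"delta_pos":[0.06,0.04,0],"spin":-0.42},{"delta_pos":[0.08,0.05,0],"spin":-0.56},{"delta_pos":[0.1,0.06,0],"spin":-0.7},{"delta_pos":[0.12,0.08,0],"spin":-0.84},{"delta_pos":[0.137,0.094,0],"spin":-0.98},{"delta_pos":[0.137,0.094,0.01],"spin":-1.12},{"delta_pos":[0.137,0.094,0.018],"spin":-1.26},{"delta_pos":[0.137,0.094,0.018],"spin":-1.4}]' 1 28
python3 -m pendant '[{"delta_pos":[0,0,0],"spin":-0.12},{"delta_pos":[0,0,0],"spin":-0.14},{"delta_pos":[0,0,0],"spin":-0.14}]' 1 28
python3 - <<'E'
from h import *
goto([0.5674,-0.267,0.2246],-0.026)
c=snap('scene','scene11.png')
for l in ['bar_grip','bar_jaw','bar_lug','rod']: print(mark(c,'scene',l))
cv2.imwrite('pics/scene11z.png',cv2.resize(c['color'][80:280,180:440],None,fx=3,fy=3,interpolation=cv2.INTER_CUBIC))
c=snap('top','top11.png')
for l in ['bar_grip','bar_jaw','bar_lug','rod']: print(mark(c,'top',l))
cv2.imwrite('pics/top11z.png',cv2.resize(c['color'][130:250,240:400],None,fx=4.5,fy=4.5,interpolation=cv2.INTER_CUBIC))
E
```

```text
t: 12.8
tool_pos: [0.5628, -0.2649, 0.2661]
orientation: [-2.388, -2.024, 0.009]
force: [-0.0, 0.1, -1.9]
opening: 0.0139
t: 13.1
tool_pos: [0.5622, -0.2645, 0.2644]
orientation: [-2.241, -2.182, 0.009]
force: [0.6, -0.2, -1.2]
opening: 0.0138
t 13.1 delta [-0.0026  0.0059  0.0397] spin -0.0008 cur yang -0.0268 pos [ 0.5622 -0.2645  0.2644] F [ 0.6 -0.2 -1.2] open 0.0138 tilt [-0.014  0.006 -1.   ]
[(0.63, array([ 0.5677, -0.2961,  0.0013])), (0.61, array([ 0.5639, -0.2616,  0.2811]))]
[(0.87, array([ 0.5576, -0.3717,  0.2   ])), (0.66, array([ 0.5668, -0.139 ,  0.2971]))]
[(0.59, array([ 0.5648, -0.1404,  0.2924]))]
[(0.65, array([ 0.5679, -0.1383,  0.2944])), (0.62, array([ 0.5614, -0.4181,  0.1408]))]
[]
[(0.92, array([ 0.5596, -0.3691,  0.1974])), (0.37, array([ 0.5648, -0.3568,  0.0616]))]
[(0.66, array([ 0.5676, -0.1368,  0.292 ]))]
[(0.97, array([ 0.5663, -0.4183,  0.1367]))]
```

View pics/scene11z.png

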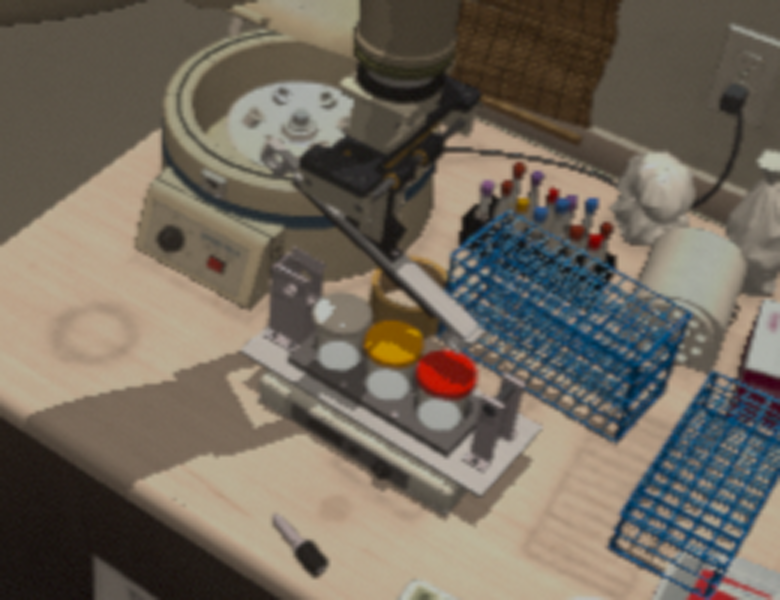

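View pics/top11z.png

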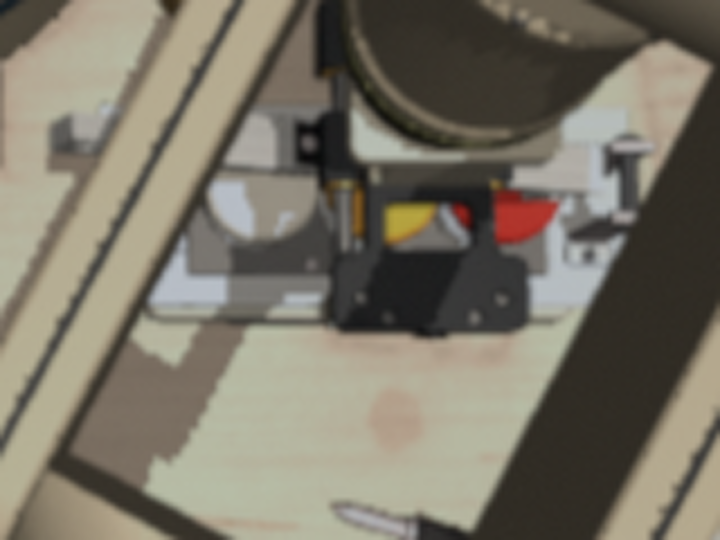

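```bash
python3 -c "
from h import *
goto([0.5677,-0.266,0.2246],-0.026)"
```

```text
t 13.6 delta [-0.0012  0.0054  0.0416] spin 0.0014 cur yang -0.0246 pos [ 0.5628 -0.2649  0.2663] F [-1.2 -0.5 -1.6] open 0.0141 tilt [-0.011  0.005 -1.   ]
```

```bash
python3 -m pendant '[{"delta_pos":[-0.001,0.005,0.01],"spin":0},{"delta_pos":[-0.001,0.005,0.02],"spin":0},{"delta_pos":[-0.001,0.005,0.03],"spin":0},{"delta_pos":[-0.001,0.005,0.037],"spin":0.001},{"delta_pos":[-0.001,0.005,0.042],"spin":0.001},{"delta_pos":[-0.001,0.005,0.042],"spin":0.001}]' 1 28
python3 - <<'E'
from h import *
goto([0.5665,-0.3127,0.206],-0.026)
c=snap('scene','scene12.png')
for l in ['bar_jaw','bar_lug','rod']: print(mark(c,'scene',l))
cv2.imwrite('pics/scene12z.png',cv2.resize(c['color'][160:260,270:400],None,fx=6,fy=6,interpolation=cv2.INTER_CUBIC))
c=snap('top','top12.png')
for l in ['bar_jaw','bar_lug','rod']: print(mark(c,'top',l))
cv2.imwrite('pics/top12z.png',cv2.resize(c['color'][130:230,290:420],None,fx=6,fy=6,interpolation=cv2.INTER_CUBIC))
E
```

```text
t: 14.2
tool_pos: [0.5668, -0.2655, 0.2229]
orientation: [-2.24, -2.184, 0.008]
force: [0.8, -0.2, -2.2]
opening: 0.0139
t 14.2 delta [-0.0473  0.0012  0.0166] spin 0.0004 cur yang -0.0256 pos [ 0.5668 -0.2655  0.2229] F [ 0.8 -0.2 -2.2] open 0.0139 tilt [-0.013  0.006 -1.   ]
[(0.81, array([ 0.5617, -0.3728,  0.16  ]))]
[(0.58, array([ 0.5694, -0.1383,  0.2537]))]
[(0.59, array([ 0.5649, -0.4229,  0.1416]))]
[(0.71, array([ 0.5676, -0.3715,  0.1548]))]
[(0.55, array([ 0.5693, -0.1384,  0.2522]))]
[(0.75, array([ 0.5647, -0.4179,  0.1381]))]
```

View pics/scene12z.png

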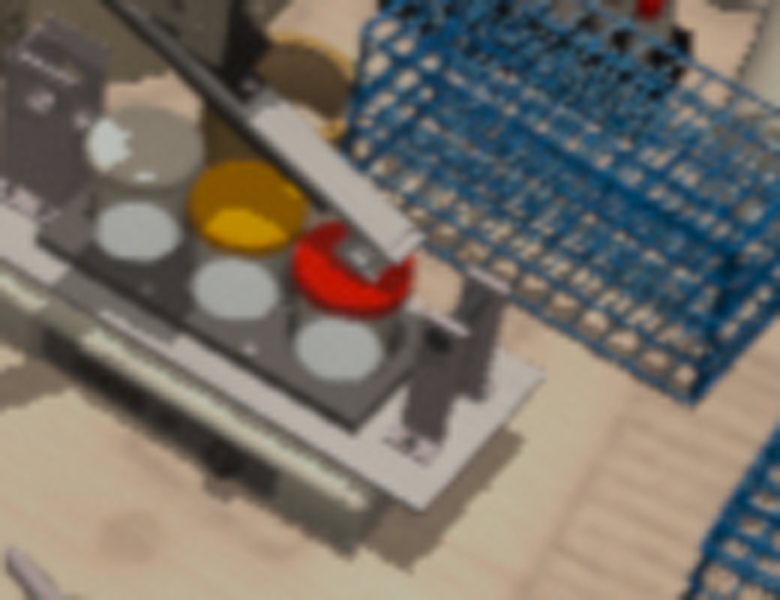

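View pics/top12z.png

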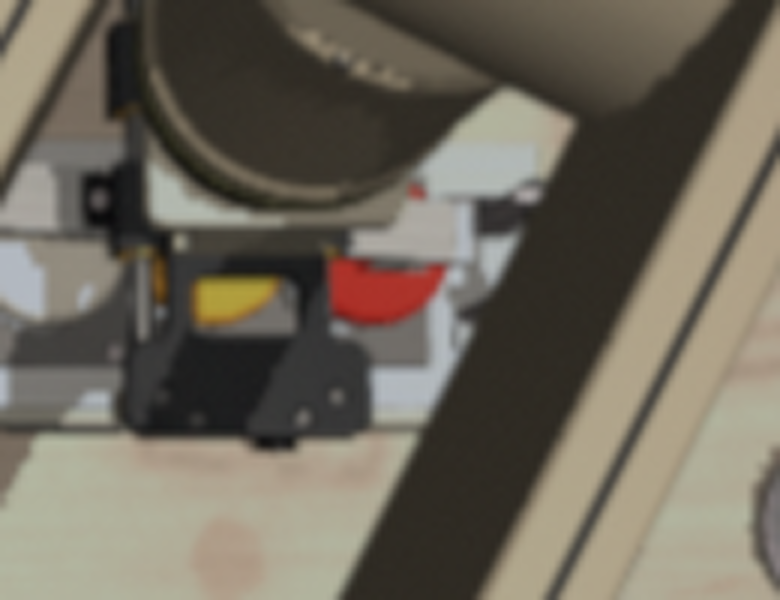

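```bash
python3 -m pendant '[{"delta_pos":[-0.009,0,0.003],"spin":0},{"delta_pos":[-0.018,0,0.006],"spin":0},{"delta_pos":[-0.026,0.001,0.009],"spin":0},{"delta_pos":[-0.033,0.001,0.012],"spin":0},{"delta_pos":[-0.033,0.001,0.012],"spin":0}]' 1 28
python3 - <<'E'
from h import *
goto([0.5665,-0.313,0.2055],-0.026)
c=snap('scene','scene13.png')
for l in ['bar_jaw','bar_lug','rod']: print(mark(c,'scene',l))
cv2.imwrite('pics/scene13z.png',cv2.resize(c['color'][160:260,270:400],None,fx=6,fy=6,interpolation=cv2.INTER_CUBIC))
E
```

```text
t: 15.1
tool_pos: [0.5669, -0.3, 0.2114]
orientation: [-2.243, -2.183, 0.008]
force: [0.3, 0.2, -1.2]
opening: 0.0137
t 15.1 delta [-0.013  -0.      0.0059] spin -0.0009 cur yang -0.0269 pos [ 0.5669 -0.3     0.2114] F [ 0.3  0.2 -1.2] open 0.0137 tilt [-0.012  0.005 -1.   ]
[(0.64, array([ 0.561 , -0.4069,  0.1458])), (0.16, array([ 0.5562, -0.1721,  0.1414]))]
[(0.56, array([ 0.5708, -0.1723,  0.2412]))]
[(0.64, array([ 0.5621, -0.4198,  0.1403])), (0.64, array([ 0.5685, -0.1716,  0.1411]))]
```

View pics/scene13z.png

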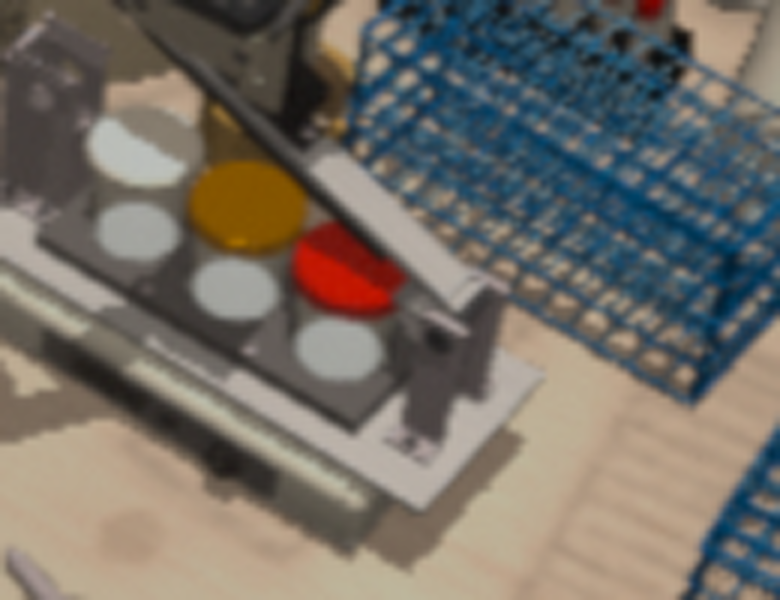

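```bash
python3 -m pendant '[{"delta_pos":[-0.004,0,0.0017],"spin":0},{"delta_pos":[-0.007,0,0.003],"spin":0},{"delta_pos":[-0.01,0,0.0043],"spin":0},{"delta_pos":[-0.013,0,0.0055],"spin":0},{"delta_pos":[-0.013,0,0.0055],"spin":0}]' 1 28
python3 - <<'E'
from h import *
goto([0.5665,-0.313,0.2055],-0.026)
c=snap('scene','scene14.png')
for l in ['bar_jaw','bar_lug','rod']: print(mark(c,'scene',l))
cv2.imwrite('pics/scene14z.png',cv2.resize(c['color'][160:260,270:400],None,fx=6,fy=6,interpolation=cv2.INTER_CUBIC))
E
```

```text
t: 15.8
tool_pos: [0.5674, -0.3125, 0.2074]
orientation: [-2.243, -2.186, 0.007]
force: [0.4, -0.9, 0.9]
opening: 0.0138
t 15.8 delta [-0.0005 -0.0009  0.0019] spin 0.0002 cur yang -0.0258 pos [ 0.5674 -0.3125  0.2074] F [ 0.4 -0.9  0.9] open 0.0138 tilt [-0.01   0.003 -1.   ]
[(0.7, array([ 0.5644, -0.4226,  0.1428]))]
[(0.76, array([ 0.5704, -0.1872,  0.2362])), (0.46, array([ 0.5667, -0.1703,  0.1415]))]
[(0.82, array([ 0.5652, -0.4179,  0.1407]))]
```

View pics/scene14z.png

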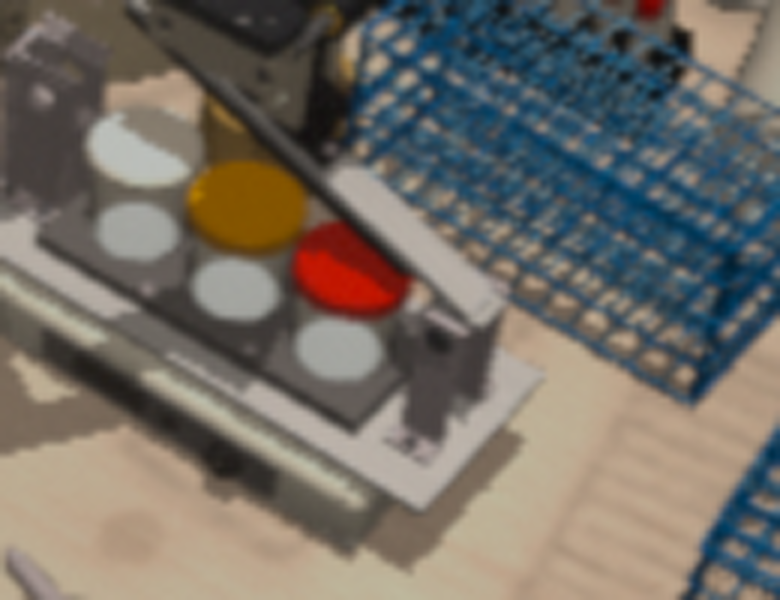

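Hooked on the rod. Now I'll swing down part of the way and check the lug against the fork.

```bash
python3 -m pendant '[{"delta_pos":[0.003,0,0.004],"spin":0},{"delta_pos":[0.006,0,0.008],"spin":0},{"delta_pos":[0.0085,0,0.012],"spin":0},{"delta_pos":[0.0112,0,0.0163],"spin":0},{"delta_pos":[0.0134,0,0.02],"spin":0},{"delta_pos":[0.0134,0,0.02],"spin":0}]' 1 12
python3 - <<'E'
from h import *
goto([0.5665,-0.313,0.2055],-0.026)
c=snap('wrist','wrist15.png')
print(mark(c,'wrist','bar_lug'),mark(c,'wrist','fork_mid'),mark(c,'wrist','fork_mouth'))
c=snap('scene','scene15.png')
for l in ['bar_jaw','bar_lug','rod','fork_mid']: print(mark(c,'scene',l))
cv2.imwrite('pics/scene15z.png',cv2.resize(c['color'][130:260,250:400],None,fx=5,fy=4.5,interpolation=cv2.INTER_CUBIC))
E
```

```text
t: 16.6
tool_pos: [0.5671, -0.2981, 0.1863]
orientation: [-2.242, -2.185, 0.008]
force: [0.4, -0.5, -0.9]
opening: 0.014
t 16.6 delta [-0.0149 -0.0004 -0.0193] spin 0.0006 cur yang -0.0254 pos [ 0.5671 -0.2981  0.1863] F [ 0.4 -0.5 -0.9] open 0.014 tilt [-0.011  0.005 -1.   ]
[(0.67, array([ 0.5706, -0.1762,  0.1859]))] [(0.89, array([ 0.5704, -0.1712,  0.1399])), (0.45, array([ 0.3707, -0.3372,  0.0078]))] [(0.66, array([ 0.5549, -0.1753,  0.1379]))]
[(0.95, array([ 0.5624, -0.4198,  0.1475]))]
[(0.73, array([ 0.5735, -0.1724,  0.1953]))]
[(0.7, array([ 0.563 , -0.421 ,  0.1385]))]
[(0.8, array([ 0.5685, -0.1676,  0.1423]))]
```

View pics/scene15z.png

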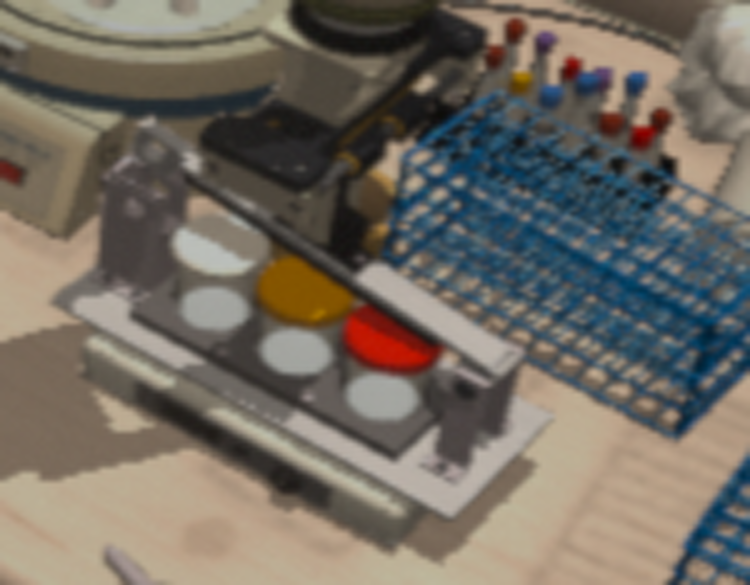

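View pics/wrist15.png

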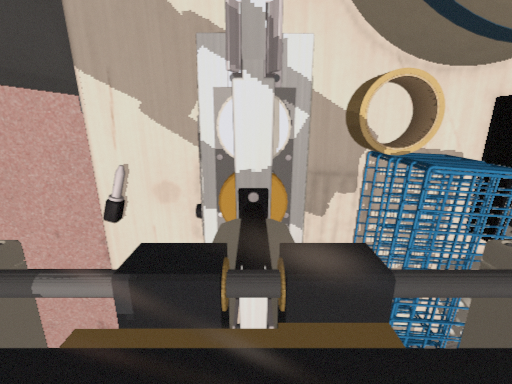

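```bash
python3 -m pendant '[{"delta_pos":[0.002,0,0.004],"spin":0},{"delta_pos":[0.0038,0,0.008],"spin":0},{"delta_pos":[0.0052,0,0.011],"spin":0},{"delta_pos":[0.0067,0,0.0143],"spin":0},{"delta_pos":[0.0077,0,0.0174],"spin":0},{"delta_pos":[0.0086,0,0.02],"spin":0},{"delta_pos":[0.0086,0,0.02],"spin":0}]' 1 12
python3 - <<'E'
from h import *
goto([0.567,-0.288,0.161],-0.026)
c=snap('wrist','wrist16.png')
print(mark(c,'wrist','bar_lug'),mark(c,'wrist','fork_mid'))
c=snap('scene','scene16.png')
for l in ['bar_jaw','bar_lug']: print(mark(c,'scene',l))
cv2.imwrite('pics/scene16z.png',cv2.resize(c['color'][130:260,250:400],None,fx=5,fy=4.5,interpolation=cv2.INTER_CUBIC))
E
```

```text
t: 17.75
tool_pos: [0.5673, -0.2899, 0.1669]
orientation: [-2.243, -2.186, 0.008]
force: [0.5, -0.3, -2.1]
opening: 0.0137
t 17.75 delta [ 0.0019 -0.0003  0.0059] spin 0.0003 cur yang -0.0257 pos [ 0.5673 -0.2899  0.1669] F [ 0.5 -0.3 -2.1] open 0.0137 tilt [-0.01   0.004 -1.   ]
[(0.81, array([ 0.5717, -0.1716,  0.1504])), (0.33, array([ 0.5582, -0.1744,  0.1402]))] [(0.91, array([ 0.5685, -0.1707,  0.1382]))]
[(0.91, array([ 0.5643, -0.4185,  0.1448]))]
[(0.57, array([ 0.5715, -0.1672,  0.1557])), (0.55, array([ 0.5629, -0.2932,  0.0621]))]
```

View pics/scene16z.png

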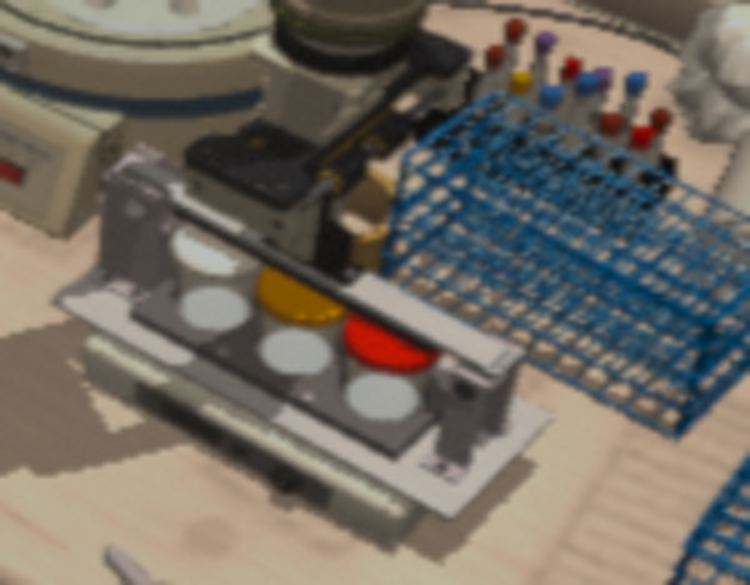

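View pics/wrist16.png

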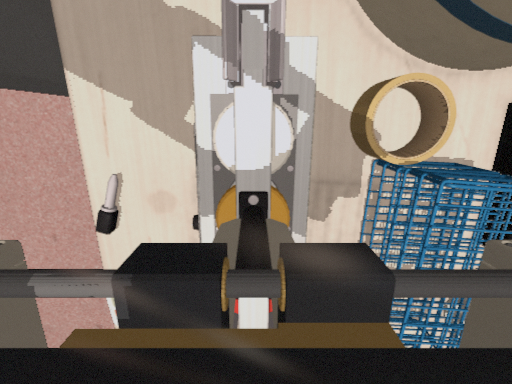

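```bash
python3 -m pendant '[{"delta_pos":[0.0008,0,0.002],"spin":0},{"delta_pos":[0.0013,0,0.004],"spin":0},{"delta_pos":[0.0016,0,0.006],"spin":0},{"delta_pos":[0.0016,0,0.007],"spin":0},{"delta_pos":[0.0016,0,0.007],"spin":0}]' 1 12
python3 - <<'E'
from h import *
goto([0.567,-0.288,0.161],-0.026)
c=snap('wrist','wrist17.png')
print(mark(c,'wrist','bar_lug'),mark(c,'wrist','fork_mid'))
c=snap('scene','scene17.png')
for l in ['bar_jaw','bar_lug','fork_mid']: print(mark(c,'scene',l))
E
```

```text
t: 18.55
tool_pos: [0.5675, -0.2884, 0.1607]
orientation: [-2.243, -2.186, 0.007]
force: [-1.4, 1.9, 0.9]
opening: 0.0137
t 18.55 delta [ 0.0004 -0.0005 -0.0003] spin 0.0002 cur yang -0.0258 pos [ 0.5675 -0.2884  0.1607] F [-1.4  1.9  0.9] open 0.0137 tilt [-0.01   0.004 -1.   ]
[(0.61, array([ 0.5702, -0.1717,  0.1361]))] [(0.76, array([ 0.5714, -0.1689,  0.1379]))]
[]
[(0.79, array([ 0.5691, -0.1659,  0.1423]))]
[(0.92, array([ 0.568 , -0.1728,  0.1424]))]
```

View pics/wrist17.png

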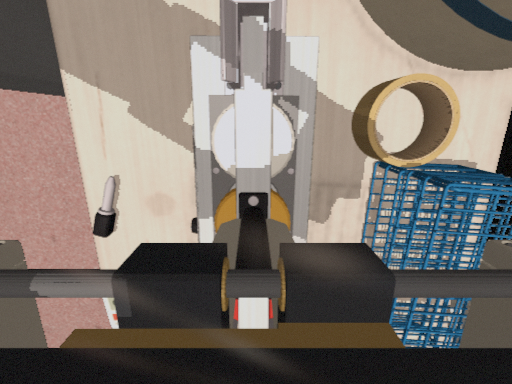

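```bash
python3 -m pendant '[{"delta_pos":[0,0,0.001],"spin":0},{"delta_pos":[0,0,0.001],"spin":0}]' 1 5
python3 -m pendant '[{"delta_pos":[0,0,0],"spin":0},{"delta_pos":[0,0,0],"spin":0},{"delta_pos":[0,0,0],"spin":0},{"delta_pos":[0,0,0],"spin":0},{"delta_pos":[0,0,-0.02],"spin":0},{"delta_pos":[0,0,-0.05],"spin":0},{"delta_pos":[0,0,-0.09],"spin":0},{"delta_pos":[0,0,-0.1],"spin":0}]' 0.1 20
python3 - <<'E'
from h import *
goto([0.45,-0.3,0.26],-0.317)
c=snap('wrist','wrist18.png')
print(mark(c,'wrist','bar_lug'),mark(c,'wrist','fork_mid'))
c=snap('scene','scene18.png')
for l in ['bar_jaw','bar_lug','bar_grip','fork_mid']: print(mark(c,'scene',l))
cv2.imwrite('pics/scene18z.png',cv2.resize(c['color'][130:260,250:400],None,fx=5,fy=4.5,interpolation=cv2.INTER_CUBIC))
E
```

```text
t: 19.1
tool_pos: [0.5676, -0.2886, 0.1603]
orientation: [-2.244, -2.186, 0.007]
force: [-3.1, 3.3, 6.0]
opening: 0.0139
t: 19.9
tool_pos: [0.5703, -0.29, 0.266]
orientation: [-2.249, -2.191, 0.004]
force: [0.7, -0.0, 0.8]
opening: 0.0418
t 19.9 delta [-0.0131 -0.12    0.0064] spin 0.2911 cur yang -0.0259 pos [ 0.5703 -0.29    0.266 ] F [ 0.7 -0.   0.8] open 0.0418 tilt [-0.003 -0.001 -1.   ]
[(0.67, array([ 0.5699, -0.1726,  0.1417]))] [(0.66, array([ 0.5672, -0.1706,  0.1396]))]
[(0.76, array([ 0.5657, -0.4226,  0.144 ]))]
[(0.7, array([ 0.5711, -0.1701,  0.1422]))]
[(0.6, array([ 0.5687, -0.2912,  0.178 ]))]
[(0.89, array([ 0.567 , -0.169 ,  0.1463]))]
```

View pics/wrist18.png

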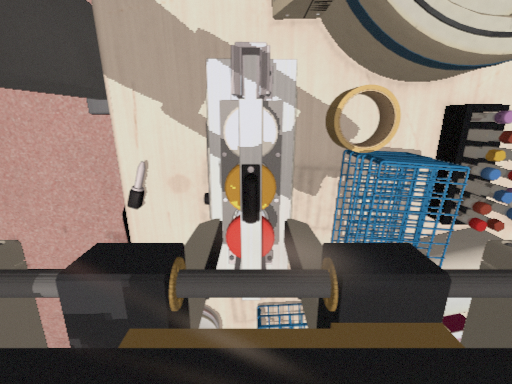

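View pics/scene18z.png

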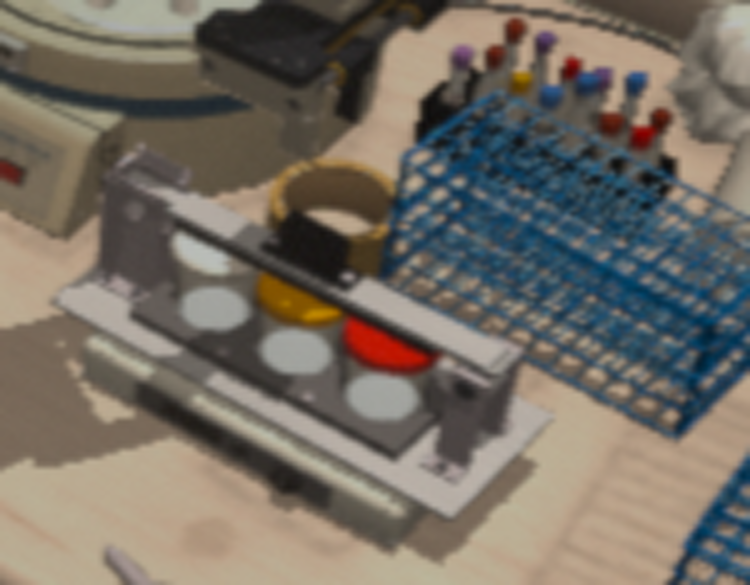

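```bash
python3 -c "
from h import *
goto([0.366,-0.355,0.17],-0.33)"
```

```text
t 20.3 delta [-0.0721 -0.1989  0.0903] spin 0.3041 cur yang -0.0259 pos [ 0.5678 -0.2885  0.2582] F [-0.7 -1.1  0.4] open 0.0418 tilt [-0.012  0.005 -1.   ]
```

```bash
python3 -m pendant '[{"delta_pos":[-0.01,-0.05,0],"spin":0.05},{"delta_pos":[-0.03,-0.1,0],"spin":0.15},{"delta_pos":[-0.05,-0.15,0],"spin":0.25},{"delta_pos":[-0.072,-0.199,0.03],"spin":0.304},{"delta_pos":[-0.072,-0.199,0.06],"spin":0.304},{"delta_pos":[-0.072,-0.199,0.09],"spin":0.304},{"delta_pos":[-0.072,-0.199,0.09],"spin":0.304}]' -0.2 20
python3 - <<'E'
from h import *
goto([0.372,-0.338,0.005],-0.33)
c=snap('wrist','wrist19.png')
print(mark(c,'wrist','pin_head'),mark(c,'wrist','pin_seat'),maskaxis(c,'wrist','pin_head',0.010))
cv2.imwrite('pics/wrist19z.png',cv2.resize(c['color'][60:260,150:360],None,fx=3,fy=3,interpolation=cv2.INTER_CUBIC))
E
```

```text
t: 21.0
tool_pos: [0.3628, -0.3523, 0.1647]
orientation: [-2.541, -1.813, 0.012]
force: [-0.2, -0.1, -0.7]
opening: 0.056
t 21.0 delta [0.0157 0.0075 0.1597] spin -0.0014 cur yang -0.3314 pos [ 0.3628 -0.3523  0.1647] F [-0.2 -0.1 -0.7] open 0.056 tilt [-0.018  0.012 -1.   ]
[(0.81, array([ 0.3688, -0.3386,  0.0065]))] [(0.92, array([ 0.3795, -0.317 ,  0.0124]))] (0.75, 885, array([ 0.3775, -0.3228]), 'ang-90', np.float64(-0.3164), 'ext', array([-0.0369,  0.047 ]))
```

View pics/wrist19z.png

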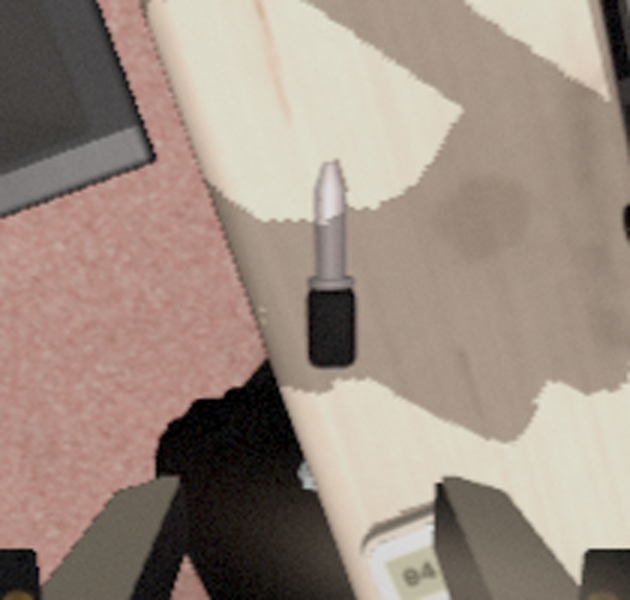

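Run:
```python
from h import *
s,p,R=pose()
c=snap('wrist')
print(bp(c,[[260.5,156],[260.5,182]],0.02)[:,:2], bp(c,[[260,113],[260.5,154]],0.010)[:,:2])
goto([0.372,-0.337,0.06],-0.32)
print(mark(c,'wrist','pin_head'),mark(c,'wrist','pin_seat'))
```

```text
[[ 0.38404599 -0.3293509 ]
 [ 0.37386694 -0.35984296]] [[ 0.39940636 -0.28198386]
 [ 0.38454884 -0.32836808]]
t 21.25 delta [ 0.0192 -0.0003  0.1124] spin -0.009 cur yang -0.329 pos [ 0.3672 -0.3556  0.1724] F [-0.9 -0.1  1.1] open 0.0556 tilt [-0.01   0.003 -1.   ]
[(0.59, array([ 0.3699, -0.3417,  0.006 ]))] [(0.61, array([ 0.3793, -0.3158,  0.0116]))]
```

```bash
python3 -m pendant '[{"delta_pos":[0.01,0,0.03],"spin":-0.009},{"delta_pos":[0.019,0,0.06],"spin":-0.009},{"delta_pos":[0.019,0,0.09],"spin":-0.009},{"delta_pos":[0.019,0,0.1],"spin":-0.009},{"delta_pos":[0.019,0,0.1],"spin":-0.009},{"delta_pos":[0.019,0,0.1],"spin":-0.009}]' -0.2 20
python3 - <<'E'
from h import *
c=snap('wrist','wrist20.png')
goto([0.372,-0.337,0.003],-0.32)
s,p,R=pose()
print(mark(c,'wrist','pin_head'),mark(c,'wrist','pin_seat'),maskaxis(c,'wrist','pin_head',0.012))
for y in (-.347,-.337,-.327):
  X=c['R']@np.array([.372+(y+.337)*.33,y,.02])+c['t'];print((c['camera_matrix']@X/X[2])[:2])
E
```

```text
t: 21.95
tool_pos: [0.3729, -0.3381, 0.0737]
orientation: [-2.542, -1.835, 0.01]
force: [-0.1, -0.5, 0.7]
opening: 0.0553
t 22.0 delta [ 0.0011 -0.0009  0.0711] spin -0.0001 cur yang -0.3201 pos [ 0.3732 -0.3384  0.0741] F [-0.5 -0.1  0.1] open 0.0557 tilt [-0.008  0.001 -1.   ]
[(0.7, array([ 0.3697, -0.3387,  0.0077]))] [(0.71, array([ 0.3805, -0.3175,  0.0113]))] (0.74, 1477, array([ 0.3783, -0.3217]), 'ang-90', np.float64(-0.3089), 'ext', array([-0.0366,  0.0456]))
[251.84720108 216.45255182]
[251.81073782 205.16143326]
[251.77337466 193.59165278]
```

View pics/wrist20.png

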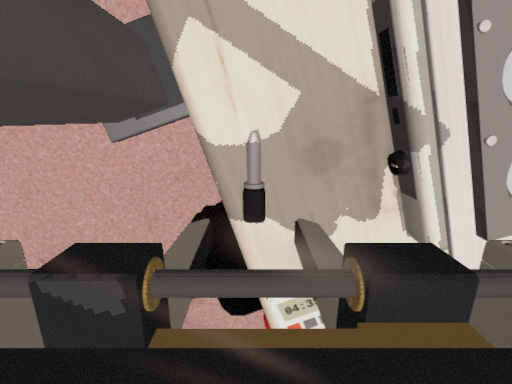

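```bash
python3 -m pendant '[{"delta_pos":[0.001,0,0.03],"spin":0},{"delta_pos":[0.001,0,0.055],"spin":0},{"delta_pos":[0.001,0,0.064],"spin":0},{"delta_pos":[0.001,0,0.07],"spin":0},{"delta_pos":[0.001,0,0.07],"spin":0}]' -0.2 30
python3 -m pendant '[{"delta_pos":[0,0,0],"spin":0},{"delta_pos":[0,0,0],"spin":0},{"delta_pos":[0,0,0],"spin":0},{"delta_pos":[0,0,0],"spin":0},{"delta_pos":[0,0,0],"spin":0},{"delta_pos":[0,0,0],"spin":0},{"delta_pos":[0,0,0],"spin":0}]' 1 30
python3 - <<'E'
from h import *
c=snap('wrist','wrist21.png')
goto([0.372,-0.337,0.14],-0.32)
E
```

```text
t: 22.65
tool_pos: [0.3727, -0.3374, 0.004]
orientation: [-2.543, -1.835, 0.01]
force: [0.2, 0.2, -0.5]
opening: 0.0557
t: 23.35
tool_pos: [0.3729, -0.3375, 0.0042]
orientation: [-2.543, -1.836, 0.01]
force: [-0.1, -0.0, 2.4]
opening: 0.0193
t 23.4 delta [-1.000e-04 -2.100e-03 -1.358e-01] spin -0.0002 cur yang -0.3202 pos [ 0.3729 -0.3375  0.0042] F [-0.3  1.4  2.6] open 0.0201 tilt [-0.008  0.001 -1.   ]
```

View pics/wrist21.png

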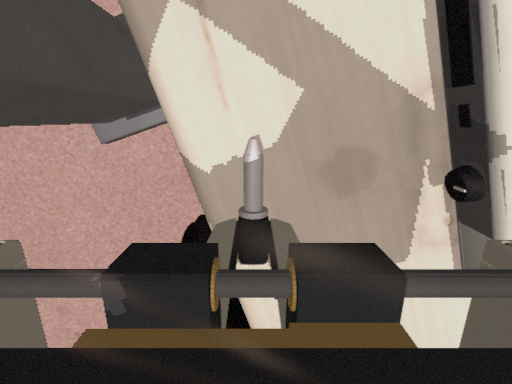

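```bash
python3 -m pendant '[{"delta_pos":[0,0,-0.04],"spin":0},{"delta_pos":[0,0,-0.09],"spin":0},{"delta_pos":[0,0,-0.13],"spin":0},{"delta_pos":[0,0,-0.14],"spin":0},{"delta_pos":[0,0,-0.14],"spin":0}]' 1 35
python3 - <<'E'
from h import *
goto([0.46,-0.169,0.134],-1.597)
E
```

```text
t: 23.9
tool_pos: [0.3751, -0.3387, 0.1463]
orientation: [-2.546, -1.838, 0.009]
force: [0.4, 0.2, -0.8]
opening: 0.0195
t 23.9 delta [0.1879 0.0272 0.0114] spin 1.2767 cur yang -0.3203 pos [ 0.3751 -0.3387  0.1463] F [ 0.4  0.2 -0.8] open 0.0195 tilt [-0.006 -0.002 -1.   ]
```

```bash
python3 -m pendant '[{"delta_pos":[0.03,0,0],"spin":0.14},{"delta_pos":[0.06,0.01,0],"spin":0.28},{"delta_pos":[0.09,0.01,0],"spin":0.42},{"delta_pos":[0.12,0.02,0],"spin":0.56},{"delta_pos":[0.15,0.02,0],"spin":0.7},{"delta_pos":[0.17,0.025,0],"spin":0.84},{"delta_pos":[0.188,0.027,0],"spin":0.98},{"delta_pos":[0.188,0.027,0],"spin":1.12},{"delta_pos":[0.188,0.027,0.005],"spin":1.26},{"delta_pos":[0.188,0.027,0.011],"spin":1.277}]' 1 35
python3 -m pendant '[{"delta_pos":[0,0,0],"spin":0.01},{"delta_pos":[0,0,0],"spin":0.01},{"delta_pos":[0,0,0],"spin":0.01}]' 1 35
python3 - <<'E'
from h import *
c=snap('wrist','wrist22.png')
goto([0.4743,-0.1694,0.1342],-1.597)
for l in ['pin_head','pin_seat','fork_mouth','fork_mid','bar_lug']: print(l,mark(c,'wrist',l))
c=snap('scene','scene22.png')
for l in ['pin_head','pin_seat','fork_mouth','fork_mid']: print(l,mark(c,'scene',l))
cv2.imwrite('pics/scene22z.png',cv2.resize(c['color'][130:260,210:360],None,fx=5,fy=4.5,interpolation=cv2.INTER_CUBIC))
E
```

```text
t: 24.9
tool_pos: [0.4586, -0.168, 0.1316]
orientation: [3.14, -0.045, -0.014]
force: [-0.2, -0.4, -0.7]
opening: 0.0197
t: 25.2
tool_pos: [0.4582, -0.168, 0.1311]
orientation: [3.14, -0.058, -0.015]
force: [0.5, 0.6, -0.1]
opening: 0.0197
t 25.25 delta [ 0.0158  0.0007 -0.0029] spin -0.0114 cur yang -1.6084 pos [ 0.4585 -0.1681  0.1315] F [ 0.6 -0.1 -0.9] open 0.0198 tilt [-0.009 -0.001 -1.   ]
pin_head [(0.94, array([ 0.4561, -0.1696,  0.1368])), (0.56, array([ 0.5655, -0.2948,  0.0628]))]
pin_seat [(0.62, array([ 0.4757, -0.1647,  0.1382]))]
fork_mouth [(0.85, array([ 0.5547, -0.1724,  0.1411]))]
fork_mid [(0.95, array([ 0.5689, -0.172 ,  0.1387]))]
bar_lug [(0.66, array([ 0.5721, -0.172 ,  0.139 ]))]
pin_head [(0.42, array([ 0.4576, -0.1683,  0.1414]))]
pin_seat [(0.41, array([ 0.478 , -0.1651,  0.14  ]))]
fork_mouth [(0.89, array([ 0.5565, -0.1714,  0.1428]))]
fork_mid [(0.74, array([ 0.5678, -0.1698,  0.144 ]))]
```

View pics/wrist22.png

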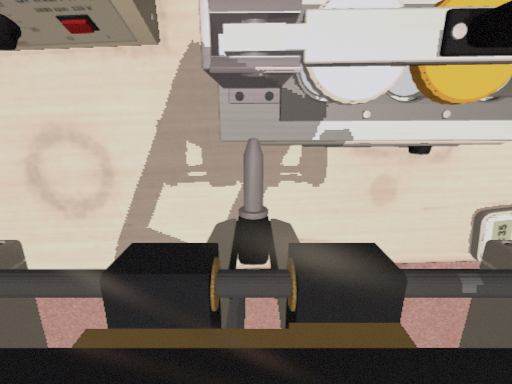

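View pics/scene22z.png

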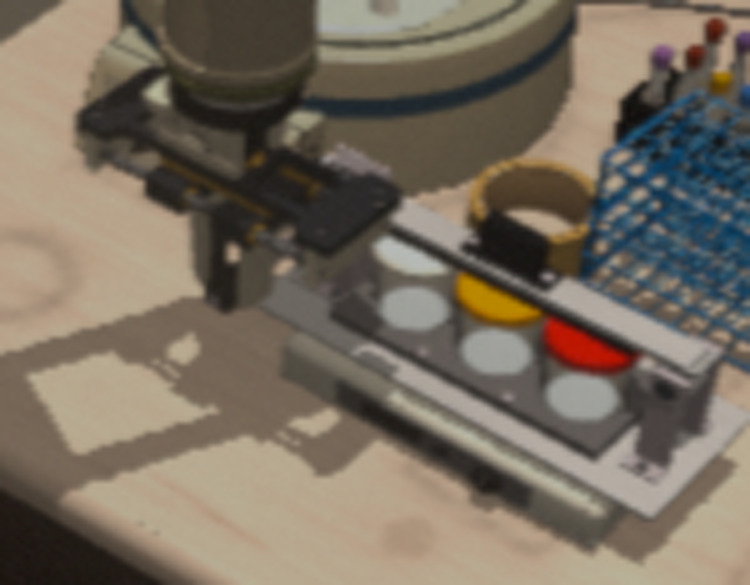

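Run:
```python
from h import *
c=snap('wrist','wrist23.png'); g=cv2.cvtColor(c['color'],cv2.COLOR_BGR2GRAY).astype(float)
pts=[]
for u in list(range(300,500,5)):
    col=g[125:155,u]; d=np.diff(col); k=np.argmin(d); pts.append((u,125+k+.5))
P=bp(c,pts,0.064); r=np.polyfit(P[:,1],P[:,0],1); res=P[:,0]-np.polyval(r,P[:,1]);ok=abs(res)<.003;r=np.polyfit(P[ok,1],P[ok,0],1);print('edge slope',r,ok.sum(), np.polyval(r,-.294))
print(bp(c,[[207,69],[302,69]],.166), bp(c,[[254,139]],.137))
cv2.imwrite('pics/wrist23z.png',cv2.resize(c['color'][0:230,160:360],None,fx=4,fy=2.6,interpolation=cv2.INTER_CUBIC)); goto([0.4743,-0.1694,0.1342],-1.597)
```

```text
edge slope [0.05771246 0.52412108] 24 0.5071536152429801
[[ 0.55547928 -0.15043176  0.166     ]
 [ 0.55379032 -0.19369113  0.166     ]] [[ 0.52085175 -0.17070147  0.137     ]]
t 25.8 delta [ 0.0157  0.0008 -0.0026] spin -0.0125 cur yang -1.6095 pos [ 0.4586 -0.168   0.1317] F [-0.7  0.7 -0.9] open 0.0197 tilt [-0.009 -0.001 -1.   ]
```

View pics/wrist23z.png

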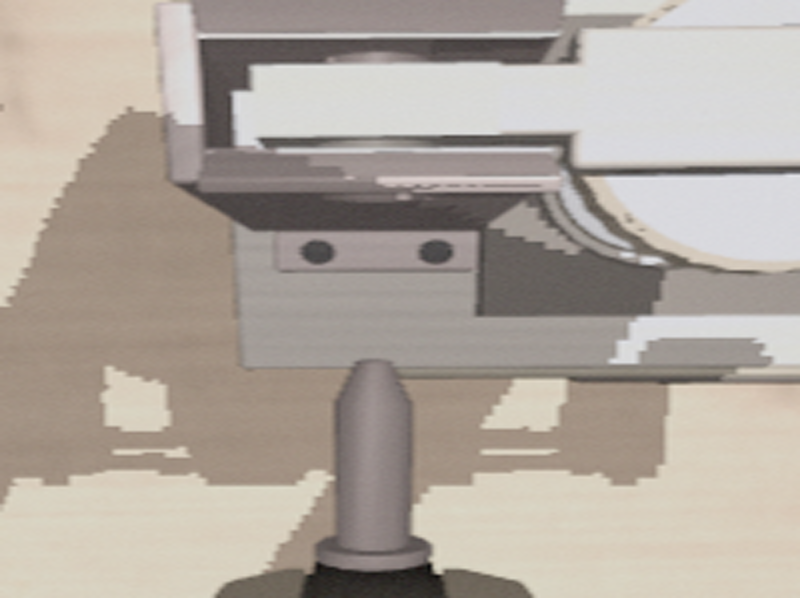

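```bash
python3 -m pendant '[{"delta_pos":[0.006,0,-0.0028],"spin":-0.004},{"delta_pos":[0.014,0,-0.0028],"spin":-0.004},{"delta_pos":[0.021,0,-0.0028],"spin":-0.004},{"delta_pos":[0.028,0,-0.0028],"spin":-0.004},{"delta_pos":[0.028,0,-0.0028],"spin":-0.004},{"delta_pos":[0.028,0,-0.0028],"spin":-0.004}]' 1 35
python3 - <<'E'
from h import *
c=snap('wrist','wrist24.png')
goto([0.5345,-0.1712,0.1342],-1.605)
for l in ['pin_head','pin_seat','fork_mouth','fork_mid','bar_lug']: print(l,mark(c,'wrist',l))
cv2.imwrite('pics/wrist24z.png',cv2.resize(c['color'][0:230,160:360],None,fx=4,fy=2.6,interpolation=cv2.INTER_CUBIC))
c=snap('scene','scene24.png')
for l in ['pin_head','pin_seat','fork_mouth','fork_mid']: print(l,mark(c,'scene',l))
E
```

```text
t: 26.4
tool_pos: [0.4867, -0.169, 0.134]
orientation: [3.14, -0.054, -0.015]
force: [-0.0, -0.1, -0.9]
opening: 0.0196
t 26.45 delta [ 0.0481  0.0006 -0.0007] spin -0.0004 cur yang -1.6054 pos [ 0.4864 -0.169   0.1339] F [ 0.5 -0.8 -1.4] open 0.0201 tilt [-0.01  -0.001 -1.   ]
pin_head [(0.81, array([ 0.4824, -0.1698,  0.1404]))]
pin_seat [(0.84, array([ 0.5035, -0.1673,  0.1411]))]
fork_mouth [(0.69, array([ 0.5567, -0.1759,  0.1396])), (0.45, array([ 0.5029, -0.1677,  0.1419]))]
fork_mid [(0.91, array([ 0.569 , -0.1727,  0.1393]))]
bar_lug [(0.94, array([ 0.5703, -0.1702,  0.1386]))]
pin_head [(0.52, array([ 0.4827, -0.1659,  0.1437]))]
pin_seat [(0.38, array([ 0.5032, -0.164 ,  0.1394]))]
fork_mouth [(0.97, array([ 0.5599, -0.1733,  0.1421]))]
fork_mid [(0.88, array([ 0.5685, -0.1717,  0.1406]))]
```

View pics/wrist24z.png

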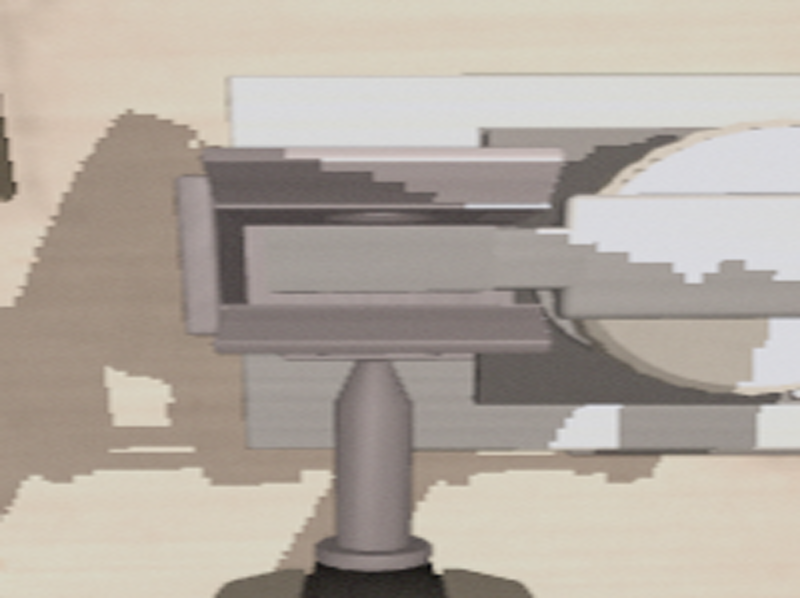

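Run:
```python
from h import *
c=snap('wrist')
s,p,R=pose()
for a in (bp(c,[[160+215/4,134.6],[160+550/4,134.6]],.166), bp(c,[[253.25,139],[160+373/4,205]],.140)):
    print(np.round(a,4), np.round((a-p)@R,4))
goto([0.5345,-0.1712,0.1342],-1.605)
```

```text
[[ 0.5539 -0.1516  0.166 ]
 [ 0.5524 -0.1931  0.166 ]] [[ 0.0663 -0.0198 -0.0323]
 [ 0.0663  0.0218 -0.0323]]
[[ 0.5489 -0.1711  0.14  ]
 [ 0.5075 -0.1697  0.14  ]] [[ 0.0622 -0.0001 -0.0062]
 [ 0.0208 -0.0002 -0.0059]]
t 27.0 delta [ 0.0479  0.0004 -0.0003] spin -0.0006 cur yang -1.6056 pos [ 0.4866 -0.1691  0.1343] F [ 0.6 -0.6 -1.1] open 0.0198 tilt [-0.009 -0.001 -1.   ]
```

```bash
python3 -m pendant '[{"delta_pos":[0.002,0.0008,0],"spin":0},{"delta_pos":[0.006,0.0008,0],"spin":0},{"delta_pos":[0.01,0.0008,0],"spin":0},{"delta_pos":[0.014,0.0008,-0.0001],"spin":0},{"delta_pos":[0.018,0.0008,-0.0002],"spin":0},{"delta_pos":[0.02,0.0008,-0.0002],"spin":0},{"delta_pos":[0.02,0.0008,-0.0002],"spin":0}]' 1 35
python3 - <<'E'
from h import *
c=snap('wrist','wrist25.png')
goto([0.5345,-0.172,0.1342],-1.605)
print(robot.read_state()['wrist_torque'])
cv2.imwrite('pics/wrist25z.png',cv2.resize(c['color'][0:230,160:360],None,fx=4,fy=2.6,interpolation=cv2.INTER_CUBIC))
E
```

```text
t: 27.7
tool_pos: [0.5068, -0.1705, 0.1342]
orientation: [3.14, -0.054, -0.014]
force: [-0.2, 0.4, -0.3]
opening: 0.0198
t 27.75 delta [ 0.0279  0.0005 -0.0002] spin -0.0005 cur yang -1.6055 pos [ 0.5066 -0.1705  0.1342] F [ 0.4  0.2 -1.1] open 0.0197 tilt [-0.009 -0.001 -1.   ]
[ 0.04328216  0.0493331  -0.09042408]
```

View pics/wrist25z.png

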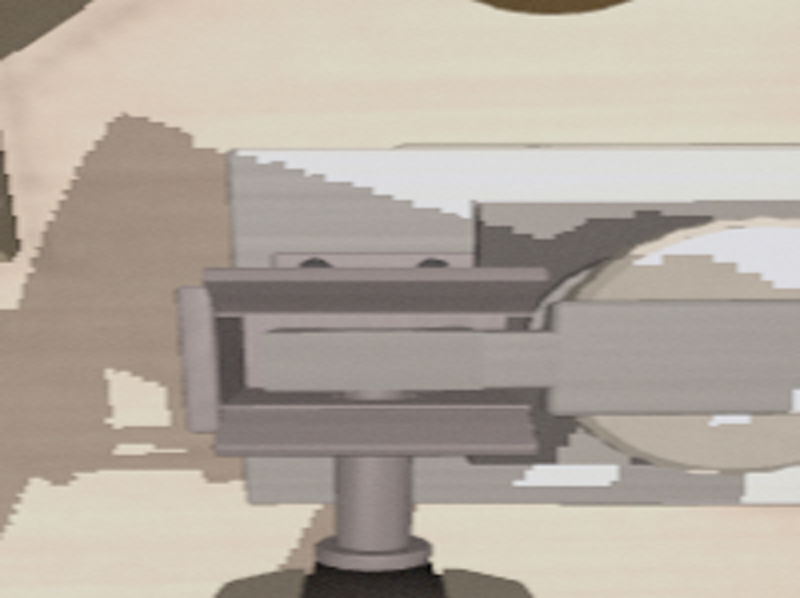

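The pin is through the front cheek with no measurable force. I'll push on.

```bash
python3 -m pendant '[{"delta_pos":[0.003,0,0],"spin":0},{"delta_pos":[0.006,0,0],"spin":0},{"delta_pos":[0.009,0,0],"spin":0},{"delta_pos":[0.012,0,-0.0001],"spin":0},{"delta_pos":[0.015,0,-0.0002],"spin":0},{"delta_pos":[0.018,0,-0.0002],"spin":0},{"delta_pos":[0.021,0,-0.0002],"spin":0},{"delta_pos":[0.023,0,-0.0002],"spin":0},{"delta_pos":[0.023,0,-0.0002],"spin":0}]' 1 35
python3 - <<'E'
from h import *
c=snap('wrist','wrist26.png')
goto([0.5345,-0.172,0.1342],-1.605)
print(robot.read_state()['wrist_torque'])
cv2.imwrite('pics/wrist26z.png',cv2.resize(c['color'][0:230,160:360],None,fx=4,fy=2.6,interpolation=cv2.INTER_CUBIC))
E
```

```text
t: 28.65
tool_pos: [0.5298, -0.1713, 0.1342]
orientation: [3.14, -0.054, -0.014]
force: [0.5, -0.5, -0.4]
opening: 0.0199
t 28.7 delta [ 0.0049  0.0005 -0.0001] spin -0.0004 cur yang -1.6054 pos [ 0.5297 -0.1713  0.1342] F [ 0.4  0.2 -0.9] open 0.0195 tilt [-0.009 -0.001 -1.   ]
[ 0.05935255  0.00706862 -0.02979025]
```

View pics/wrist26z.png

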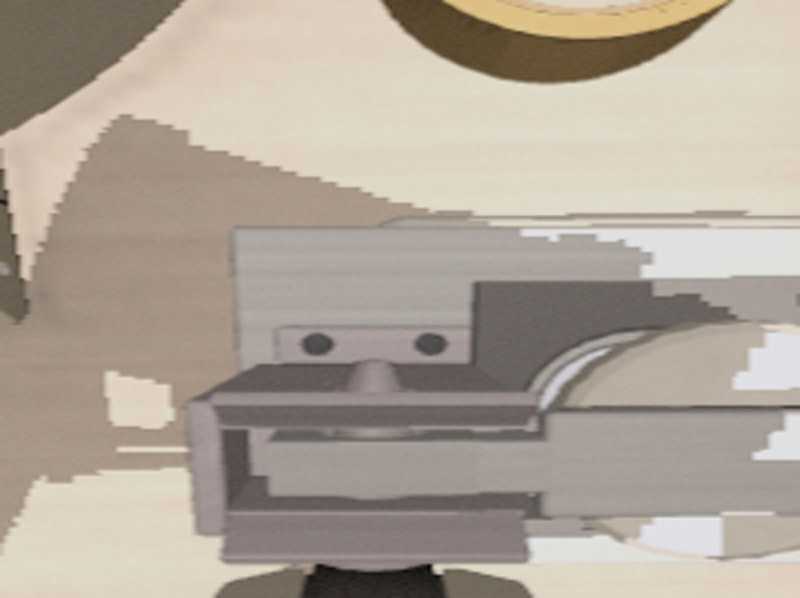

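Tip has emerged at the back through the lug. Now the last few millimetres, until the collar touches.

```bash
python3 -m pendant '[{"delta_pos":[0.0015,0,0],"spin":0},{"delta_pos":[0.003,0,0],"spin":0},{"delta_pos":[0.0045,0,0],"spin":0},{"delta_pos":[0.0045,0,0],"spin":0}]' 1 35
python3 -c "
from h import *
goto([0.5345,-0.172,0.1342],-1.605)"
```

```text
t: 29.1
tool_pos: [0.5344, -0.1715, 0.1341]
orientation: [3.14, -0.054, -0.014]
force: [0.7, 0.3, -0.2]
opening: 0.0198
t 29.1 delta [ 0.0002  0.0005 -0.0001] spin -0.0003 cur yang -1.6053 pos [ 0.5344 -0.1715  0.1341] F [ 0.7  0.3 -0.2] open 0.0198 tilt [-0.009 -0.001 -1.   ]
```

```bash
python3 -m pendant '[{"delta_pos":[0.001,0,0],"spin":0},{"delta_pos":[0.002,0,0],"spin":0},{"delta_pos":[0.002,0,0],"spin":0}]' 1 35
python3 -c "
from h import *
goto([0.5345,-0.172,0.1342],-1.605)
c=snap('scene','scene27.png')
for l in ['pin_head','pin_seat','fork_mouth','fork_mid']: print(l,mark(c,'scene',l))
c=snap('wrist','wrist27.png')
for l in ['pin_head','pin_seat','fork_mouth','fork_mid']: print(l,mark(c,'wrist',l))
"
```

```text
t: 29.4
tool_pos: [0.5364, -0.1715, 0.1341]
orientation: [3.14, -0.054, -0.014]
force: [-0.6, 0.5, -1.2]
opening: 0.0196
t 29.4 delta [-0.0019  0.0005 -0.0001] spin -0.0002 cur yang -1.6052 pos [ 0.5364 -0.1715  0.1341] F [-0.6  0.5 -1.2] open 0.0196 tilt [-0.009 -0.001 -1.   ]
pin_head [(0.4, array([ 0.5346, -0.1713,  0.1433]))]
pin_seat [(0.56, array([ 0.5548, -0.1692,  0.142 ]))]
fork_mouth [(0.56, array([ 0.557 , -0.1705,  0.1445]))]
fork_mid [(0.69, array([ 0.5667, -0.1697,  0.1436])), (0.23, array([ 0.5679, -0.2936,  0.0014]))]
pin_head [(0.56, array([ 0.5349, -0.1683,  0.1386]))]
pin_seat [(0.9, array([ 0.5565, -0.1693,  0.1446]))]
fork_mouth [(0.7, array([ 0.5579, -0.1743,  0.1384]))]
fork_mid [(0.71, array([ 0.5668, -0.2922,  0.1755])), (0.64, array([ 0.5682, -0.1708,  0.1417]))]
```

View pics/wrist27.png

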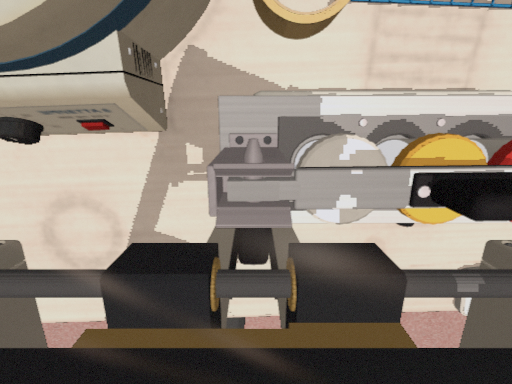

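```bash
python3 -m pendant '[{"delta_pos":[0.0008,0,0],"spin":0},{"delta_pos":[0.0015,0,0],"spin":0},{"delta_pos":[0.0015,0,0],"spin":0}]' 1 35
python3 -c "
from h import *
goto([0.5345,-0.172,0.1342],-1.605)"
```

```text
t: 30.2
tool_pos: [0.537, -0.1716, 0.1341]
orientation: [3.14, -0.054, -0.017]
force: [-5.5, 0.3, 2.9]
opening: 0.0198
t 30.2 delta [-0.0025  0.0005 -0.0001] spin -0.0004 cur yang -1.6054 pos [ 0.537  -0.1716  0.1341] F [-5.5  0.3  2.9] open 0.0198 tilt [-0.011 -0.001 -1.   ]
```

```bash
python3 -m pendant '[{"delta_pos":[0.001,0,0],"spin":0},{"delta_pos":[0.0015,0,0],"spin":0},{"delta_pos":[0.0015,0,0],"spin":0}]' 1 35
python3 -c "
from h import *
goto([0.5345,-0.172,0.1342],-1.605)
c=snap('wrist','wrist28.png');cv2.imwrite('pics/wrist28z.png',cv2.resize(c['color'][100:260,180:330],None,fx=5,fy=3.7,interpolation=cv2.INTER_CUBIC))"
```

```text
t: 30.5
tool_pos: [0.537, -0.1716, 0.134]
orientation: [3.141, -0.055, -0.023]
force: [-10.0, 0.0, 5.4]
opening: 0.0197
t 30.5 delta [-0.0025  0.0005 -0.0001] spin -0.0005 cur yang -1.6055 pos [ 0.537  -0.1716  0.134 ] F [-10.    0.    5.4] open 0.0197 tilt [-0.014 -0.    -1.   ]
```

View pics/wrist28z.png

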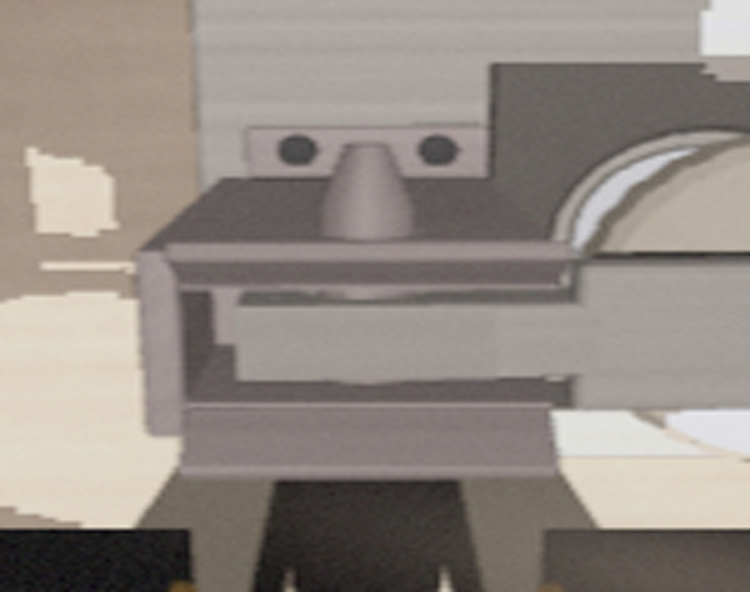

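```bash
python3 -m pendant '[{"delta_pos":[0,0,0],"spin":0},{"delta_pos":[0,0,0],"spin":0},{"delta_pos":[0,0,0],"spin":0},{"delta_pos":[0,0,0],"spin":0},{"delta_pos":[0,0,-0.03],"spin":0},{"delta_pos":[0,0,-0.07],"spin":0},{"delta_pos":[-0.04,0,-0.1],"spin":0},{"delta_pos":[-0.08,0,-0.12],"spin":0},{"delta_pos":[-0.1,0,-0.12],"spin":0},{"delta_pos":[-0.1,0,-0.12],"spin":0}]' 0 20
python3 - <<'E'
from h import *
goto([0.4,-0.172,0.25])
c=snap('wrist','wrist29.png')
for l in ['pin_head','pin_seat','fork_mouth','fork_mid','bar_lug']: print(l,mark(c,'wrist',l))
c=snap('scene','scene29.png')
for l in ['pin_head','pin_seat','fork_mouth','fork_mid','bar_lug','bar_jaw','rod','cup_left','cup_right']: print(l,mark(c,'scene',l))
cv2.imwrite('pics/scene29z.png',cv2.resize(c['color'][130:260,230:380],None,fx=5,fy=4.5,interpolation=cv2.INTER_CUBIC))
E
```

```text
t: 31.55
tool_pos: [0.438, -0.1684, 0.257]
orientation: [3.139, -0.056, -0.019]
force: [0.9, -0.1, -0.1]
opening: 0.0465
t 31.55 delta [-0.0378  0.0049  0.0074] spin 0 cur yang -1.6064 pos [ 0.438  -0.1684  0.257 ] F [ 0.9 -0.1 -0.1] open 0.0465 tilt [-0.012 -0.002 -1.   ]
pin_head [(0.82, array([ 0.5326, -0.1701,  0.1342]))]
pin_seat [(0.69, array([ 0.5564, -0.1704,  0.1414])), (0.54, array([ 0.5585, -0.4237,  0.1392]))]
fork_mouth [(0.89, array([ 0.5576, -0.1747,  0.1372]))]
fork_mid [(0.8, array([ 0.5671, -0.1709,  0.1418])), (0.64, array([ 0.5558, -0.1749,  0.1385]))]
bar_lug [(0.85, array([ 0.5712, -0.1759,  0.1389])), (0.35, array([ 0.5677, -0.4189,  0.1417]))]
pin_head [(0.57, array([ 0.5341, -0.1703,  0.1415])), (0.33, array([ 0.5563, -0.1716,  0.1409]))]
pin_seat [(0.61, array([ 0.5362, -0.1722,  0.1431])), (0.49, array([ 0.5532, -0.1692,  0.1399]))]
fork_mouth [(0.7, array([ 0.5543, -0.1736,  0.1435]))]
fork_mid [(0.65, array([ 0.5677, -0.1723,  0.1425]))]
bar_lug [(0.98, array([ 0.5729, -0.1699,  0.1444]))]
bar_jaw [(0.59, array([ 0.5621, -0.4178,  0.1432]))]
rod [(0.92, array([ 0.5617, -0.4207,  0.1404]))]
cup_left [(0.74, array([ 0.5654, -0.2302,  0.0648]))]
cup_right [(0.8, array([ 0.5643, -0.3598,  0.0683]))]
```

View pics/wrist29.png

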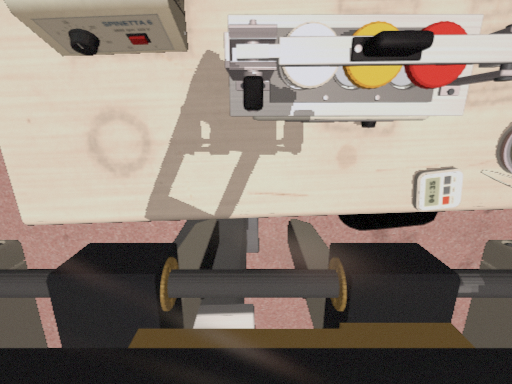

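View pics/scene29z.png

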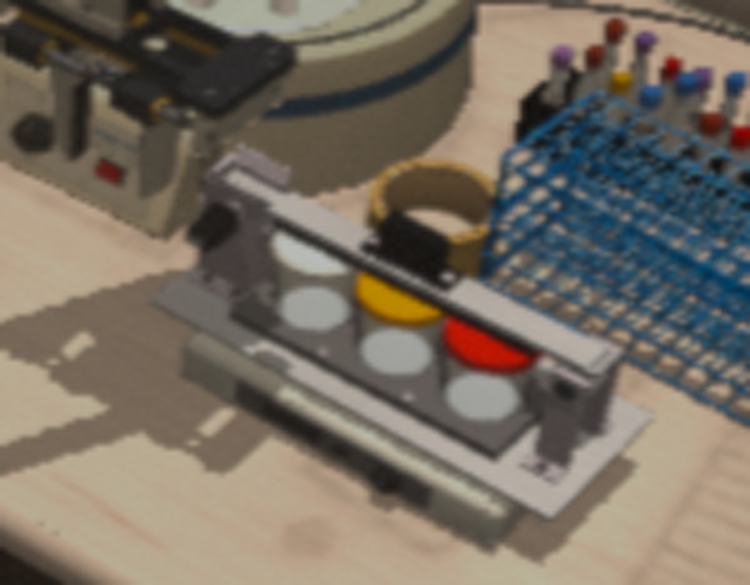

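Run:
```python
from h import *
c=cv2.imread('pics/wrist29.png'); cv2.imwrite('pics/w29z.png',cv2.resize(c[10:125,215:300],None,fx=7,fy=5,interpolation=cv2.INTER_CUBIC))
c=snap('top','top29.png');c=c['color']; cv2.imwrite('pics/t29z.png',cv2.resize(c[140:220,250:400],None,fx=5,fy=5,interpolation=cv2.INTER_CUBIC))
```

```text
(no output)
```

View pics/w29z.png

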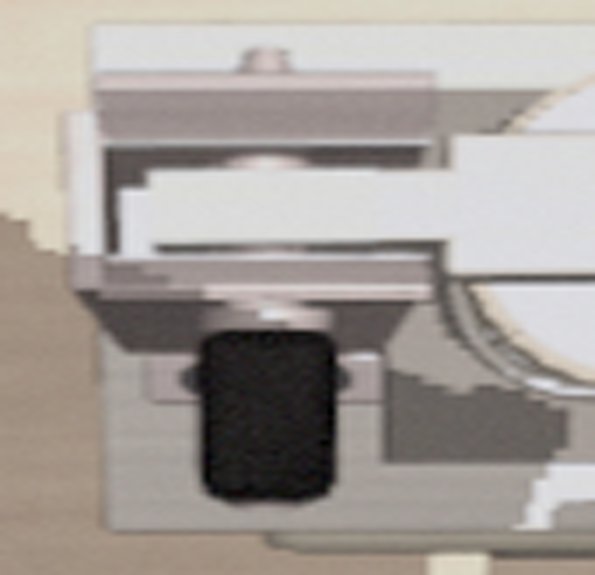

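View pics/t29z.png

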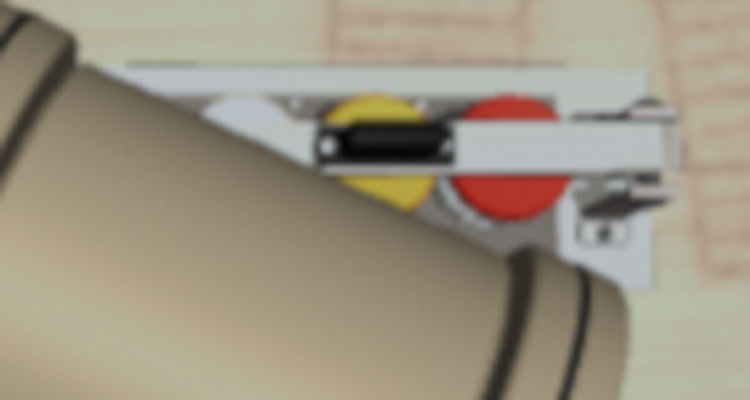

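```bash
python3 -c "
from h import *
goto([0.485,-0.170,0.131],-1.605)"
```

```text
t 32.4 delta [0.048  0.0002 0.1238] spin -0.0005 cur yang -1.6055 pos [ 0.4388 -0.1681  0.2555] F [-0.  -0.5 -0.7] open 0.0464 tilt [-0.014 -0.    -1.   ]
```

```bash
python3 -m pendant '[{"delta_pos":[0.02,0,0],"spin":0},{"delta_pos":[0.04,0,0],"spin":0},{"delta_pos":[0.044,0,0.03],"spin":0},{"delta_pos":[0.044,0,0.06],"spin":0},{"delta_pos":[0.044,0,0.09],"spin":0},{"delta_pos":[0.044,0,0.115],"spin":0},{"delta_pos":[0.044,0,0.124],"spin":0},{"delta_pos":[0.044,0,0.124],"spin":0}]' 1 10
python3 -c "
from h import *
goto([0.5095,-0.171,0.131],-1.605)
c=snap('wrist','wrist30.png')"
```

```text
t: 33.2
tool_pos: [0.4801, -0.1692, 0.1297]
orientation: [-3.14, 0.055, 0.026]
force: [-0.3, 0.4, 0.1]
opening: 0.0002
t 33.2 delta [ 0.0294  0.0008 -0.0018] spin -0.0005 cur yang -1.6055 pos [ 0.4801 -0.1692  0.1297] F [-0.3  0.4  0.1] open 0.0002 tilt [-0.017  0.001 -1.   ]
```

View pics/wrist30.png

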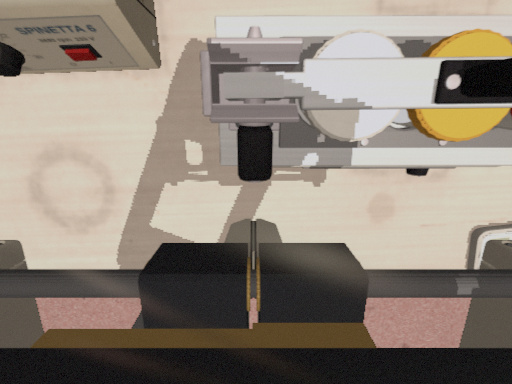

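Aligned behind the head. A gentle confirming push follows.

```bash
python3 -m pendant '[{"delta_pos":[0.01,0.0005,-0.002],"spin":0},{"delta_pos":[0.018,0.0005,-0.002],"spin":0},{"delta_pos":[0.023,0.0005,-0.002],"spin":0},{"delta_pos":[0.025,0.0005,-0.002],"spin":0},{"delta_pos":[0.027,0.0005,-0.002],"spin":0},{"delta_pos":[0.0285,0.0005,-0.002],"spin":0}]' 1 10
python3 -m pendant '[{"delta_pos":[0.001,0,0],"spin":0},{"delta_pos":[0.001,0,0],"spin":0}]' 1 10
```

```text
t: 33.85
tool_pos: [0.5089, -0.171, 0.1326]
orientation: [3.141, -0.054, -0.026]
force: [-8.1, 0.6, 2.9]
opening: 0.0004
t: 34.05
tool_pos: [0.5088, -0.171, 0.1324]
orientation: [-3.141, 0.055, 0.03]
force: [-4.9, -0.4, 4.3]
opening: 0.0003
```

Solid stop: the pin is home. Backing away for a final look.

```bash
python3 -m pendant '[{"delta_pos":[-0.02,0,0],"spin":0},{"delta_pos":[-0.06,0,0],"spin":0},{"delta_pos":[-0.08,0,-0.03],"spin":0},{"delta_pos":[-0.09,-0.02,-0.08],"spin":0},{"delta_pos":[-0.09,0.0,-0.12],"spin":0},{"delta_pos":[-0.09,0,-0.12],"spin":0},{"delta_pos":[-0.09,0,-0.12],"spin":0}]' 1 10
python3 - <<'E'
from h import *
goto([0.4,-0.172,0.25])
c=snap('wrist','wrist31.png')
cv2.imwrite('pics/w31z.png',cv2.resize(c['color'][0:130,190:512],None,fx=2.4,fy=4,interpolation=cv2.INTER_CUBIC))
for l in ['pin_head','pin_seat','fork_mouth','fork_mid','bar_lug','bar_jaw']: print(l,mark(c,'wrist',l))
c=snap('scene','scene31.png')
for l in ['pin_head','pin_seat','fork_mouth','bar_lug','bar_jaw','rod','cup_left','cup_mid','cup_right']: print(l,mark(c,'scene',l))
cv2.imwrite('pics/scene31z.png',cv2.resize(c['color'][130:260,230:380],None,fx=5,fy=4.5,interpolation=cv2.INTER_CUBIC))
E
```

```text
t: 34.75
tool_pos: [0.4219, -0.1686, 0.2555]
orientation: [3.14, -0.056, -0.025]
force: [-1.4, -0.6, -0.3]
opening: 0.0005
t 34.75 delta [-0.0216  0.0041  0.0059] spin 0 cur yang -1.6063 pos [ 0.4219 -0.1686  0.2555] F [-1.4 -0.6 -0.3] open 0.0005 tilt [-0.016 -0.001 -1.   ]
pin_head [(0.62, array([ 0.5339, -0.1703,  0.1383]))]
pin_seat [(0.71, array([ 0.5547, -0.1711,  0.1414]))]
fork_mouth [(0.8, array([ 0.5569, -0.175 ,  0.1405]))]
fork_mid [(0.75, array([ 0.571 , -0.1719,  0.1377]))]
bar_lug [(0.93, array([ 0.5701, -0.1743,  0.1357])), (0.4, array([ 0.564 , -0.2947,  0.0633]))]
bar_jaw []
pin_head [(0.66, array([ 0.5318, -0.1698,  0.139 ]))]
pin_seat [(0.58, array([ 0.5533, -0.1704,  0.1421]))]
fork_mouth [(0.82, array([ 0.5556, -0.1723,  0.143 ]))]
bar_lug []
bar_jaw [(0.62, array([ 0.5648, -0.4211,  0.1425]))]
rod [(0.94, array([ 0.5654, -0.4225,  0.1423])), (0.24, array([ 0.5569, -0.1709,  0.1447]))]
cup_left [(0.77, array([ 0.5621, -0.2308,  0.0625]))]
cup_mid [(0.86, array([ 0.5624, -0.2923,  0.0638]))]
cup_right [(0.8, array([ 0.5616, -0.3589,  0.0685])), (0.32, array([ 5.705e-01, -2.957e-01,  2.000e-04]))]
```

View pics/w31z.png

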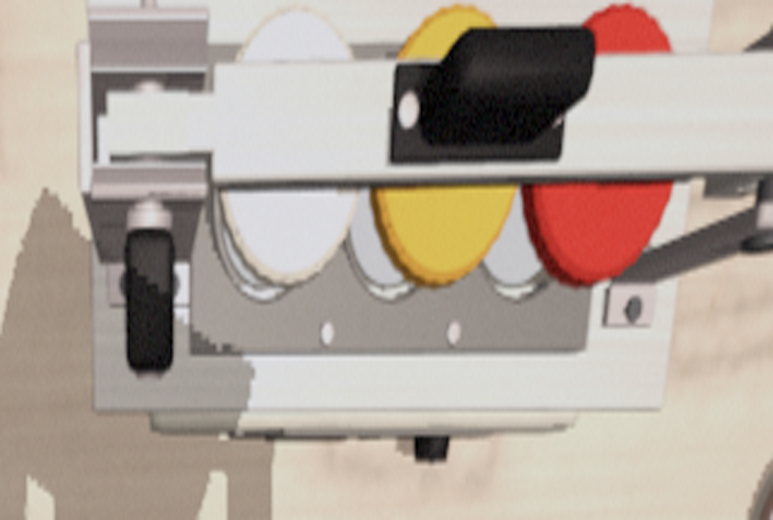

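View pics/scene31z.png

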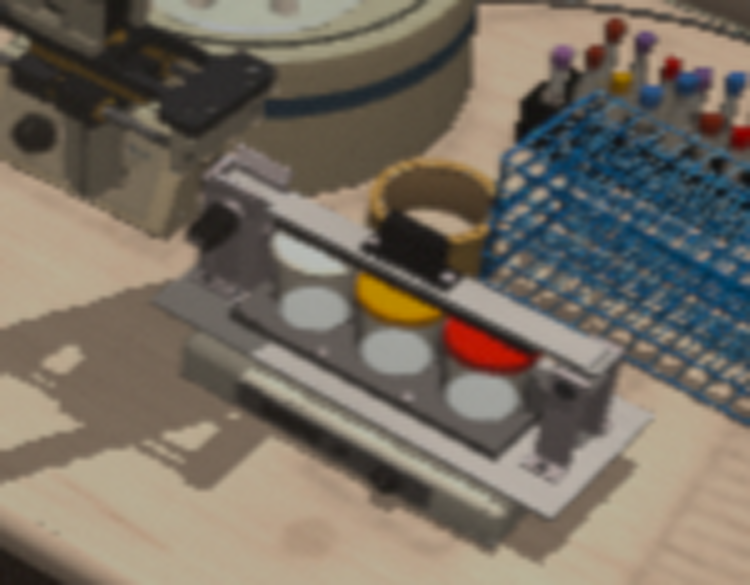

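Run:
```python
from h import *
c=cv2.imread('pics/wrist31.png'); cv2.imwrite('pics/w31y.png',cv2.resize(c[30:100,225:285],None,fx=10,fy=8,interpolation=cv2.INTER_NEAREST))
```

```text
(no output)
```

View pics/w31y.png

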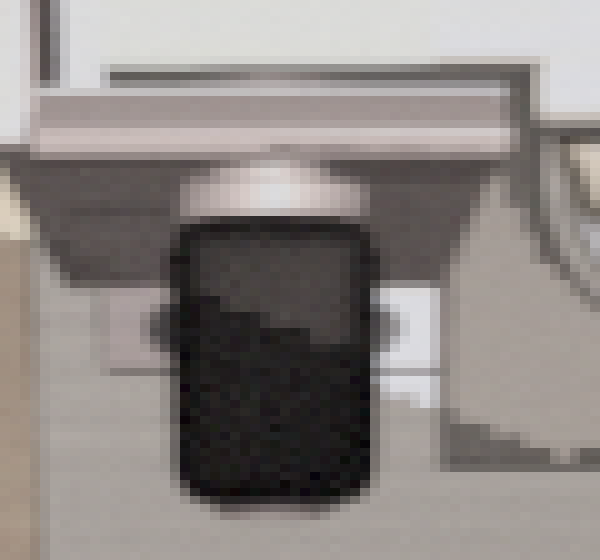

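```bash
python3 -c "
from h import *
print(robot.close_job()); print(robot.read_state()['t'])"
```

```text
the job is handed in; nothing more can be done
None
the job is handed in; nothing more can be done
```

The job is handed in after about 35 s of robot time. The bar is down over the three lids and the pin is home through the fork and lug. The hand-in gave no verdict.

**What I did**
- I gripped the bar by its handle. The tool only points down, so I tilted the bar to about 0.38 rad by resting its lug on the fork's front lip and lowering the grip.
- I hooked the jaw onto the rod with the lug end raised, swung the bar down until the lug stopped on the fork floor, and released it.
- I picked up the pin by its head, turned it to line up with the fork, and pushed it from the front through the fork and lug. It came to a hard stop at about 10 N.
- I let go, gave the head one gentle push with closed fingers (about 8 N, also a hard stop), and backed clear.

**Last checks**
- **Bar:** the jaw reads within about 2 mm of the rod. The lug reads within about 4 mm of the fork's hole centre, about the networks' own error, and the pin goes through it.
- **Pin:** in the last close-up the collar lies against the fork, with no shank showing between them. The network positions for the collar face and the fork mouth still differ by 2 to 4 mm, again about their own error. I relied on the two hard stops and the picture instead.
- **Pin droop:** an earlier reading after release put the head a few millimetres low; the last readings did not. The shank has 2 mm of play in the fork's hole, so it may droop slightly.
- **Cups:** all three stand in their nests where they were, and the gripper was touching nothing at hand-in.

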